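# Latch a tray of cut tiles into the drying rack

### The job

Pick up the tray of cut tiles, carry it level to the wooden drying rack and slide it lengthways into the open lower bay. Push it all the way in, against the spring at the back, until both steel side catches have snapped in behind its outer end and hold it there, then let go. All four tiles must stay in the tray, and the other things on the table must not be disturbed.

Things in the scene. Friction and masses are not known exactly. Their poses are not given: they have to be found in the camera images.
- rack: Fixed wooden drying rack on two bricks: two bays one above the other, 200 wide (y), 255 deep (x), 227 high. Origin: on the table, near the middle of its footprint; x points into the rack from its open front, z up. The LOWER bay is the slot: floor board top at z = 60, from x = -155 to +100; its part before x = -90 is a sill, open above. Upper bay full of tile stacks.
- mouth (a point): Middle of the lower bay's mouth (rack x = -90, y = 0, z = 60): on the floor board, right under the front edge of the board above, whose underside is at rack z = 130 (12 thick). The rack's front above that is flush at x = -90 up to z = 227. The bay's side walls begin at x = -80, inner faces at y = +-69. Axes as the rack.
- catch_l (a joint): Spring catch on the +y side of the sill: upright steel leaf 63 long, 26 high, 4 thick, hinged at rack x = -145, y = +77, slanting inwards to its free end at x = -85, y = +59. Value in rad: 0 = sprung fully in; a tray sliding in pushes it outwards (about 0.1). When the tray's outer end has passed x = -85 the leaf snaps back to 0 behind that end and locks it in.
- catch_r (a joint): The same catch mirrored on the -y side (y = -77 to -59).
- buffer (a joint): Spring plunger with a rubber pad (60 wide, 24 high, centred 18 above the floor board) at the back of the lower bay. Value in m, grows as it is pushed in. Pad face at rack x = +58 when free (0), 2 N at first touch; about 0.007 to 0.014 in (5 to 8 N) with the tray latched; hard stop at 0.016.
- tray: Wooden tray 150 long (x), 130 wide (y), the same end for end. Floor 6 thick, outer walls 8 thick, 30 high; a solid partition 12 thick, 60 high runs along x through the middle (y = 0) from end to end: the carrying grip. Origin: centre of its underside. Empty about 0.3 kg. Latched, its origin is at rack x = -10 to -4, y = 0, z = 60, long axis along the rack's x.
- hammer: Hammer lying on the table (bystander). Origin: underside of its middle.
- jar: Glass jar, 56 diameter, 75 high (bystander). Origin: centre of underside.
- bottle: Plastic bottle, 64 diameter, 190 high (bystander). Origin: centre of underside.
- bowl: Clay bowl, 110 diameter, 50 high (bystander). Origin: centre of underside.
- tilestack: Stack of five 100 x 100 tiles, 56 high (bystander). Origin: centre of underside.
- brick: Brick 200 x 90 x 55 (bystander). Origin: centre of underside.
- mug: White mug, 76 diameter, 85 high (bystander). Origin: centre of underside.
- tile0: Loose glazed tile 44 x 40, 11 thick, lying in the tray. Origin: centre of its underside.
- tile1: Loose glazed tile 50 x 30, 11 thick, lying in the tray. Origin: centre of its underside.
- tile2: Loose glazed tile 36 x 36, 11 thick, lying in the tray. Origin: centre of its underside.
- tile3: Loose glazed tile 44 x 40, 11 thick, lying in the tray. Origin: centre of its underside.
There are look-alikes about, which are no part of the job. What is shaped like the tile3 but green, pink or red is not meant.

How it is judged:
By the outcome, as a careful person would: the job done as asked, in the order asked, and still so for the second after the job is handed in, with the robot touching nothing.
It also fails if it takes over 58 s, if anything falls off the work surface, if the arm or the gripper's body presses on something with over 40 N, if the wrist force passes 120 N, or if a joint passes its speed limit or range.

### The arm

A 6-joint arm with a two-finger parallel gripper is mounted at the origin on the work surface. World frame = base frame: x ahead of the robot, y to its left, z up, the work surface at z = 0. Lengths are in mm, angles in rad, forces in N, time in s.
With the tool pointing down it reaches from about 350 to 875 mm from the base axis. Payload 4.2 kg.
Tool frame: the origin (TCP) lies at the very end of the fingers, on their centre line; the grasp point (between the pads) lies 19 mm behind it (arm.pinch_z is the distance from the TCP to the grasp point, in mm); x points along the fingers, y is the direction in which the jaws open and shut, and the axes are right-handed (so a half turn about x gives the same grasp; the last joint's range is limited). The gripper opens to 85 mm and grips with 20 to 120 N. Pads are 22 mm wide; open, the fingers measure 114 mm over their backs; the gripper's body (76 mm by 85 mm) begins 54 mm behind the grasp point. The pads swing forward as they close: fully open they stand 13 mm farther back than shut.
Start: joints at [1.365, 0.385, 0.008, 0, -1.194, -0.259], TCP at [280.119, 558.688, 196.912] pointing down, gripper open.
Joint ranges: [-3.14, 3.14], [-1.21, 2.06], [-1.07, 1.41], [-3.16, 2.05], [-2.99, -0.16], [-3.1, 3.1]. Speed limits (rad/s): [2.79, 2.79, 3.14, 3.14, 3.14, 3.14].

### API

Orientations are given as a unit quaternion [x, y, z, w].
In Python, from bench import arm gives the robot as it stands.
- The arm moves only by the tool drive_tool, never from a script. Its argument "motion" is a list of rows, each a list of 4 numbers: the shift along the tool's x, y, z in mm, then the turn about the tool's x in degrees. In form: [[dx, dy, dz, spin], ...]. A call has 1 to 10 rows; each row shifts and turns the commanded pose from where the row before left it, along the tool's axes as they then stand; what a row does not reach is not made up. A row lasts 1/12 s, in which the tool goes at most 41.7 mm and 7.16 degrees, less where a joint would pass 70% of its speed; a pose out of reach is approached as far as the arm can. A call with a gripper value outside its range is refused whole. "grip" is the finger opening in mm, from 0 to 85.4, set as the call begins (left out, the last holds). The fingers move at their own pace and stop on an object; the grip force is fixed at half the most. Time passes only in rows, so rows that do not move let the fingers close. It gives the time, the measured TCP pose, the force and the opening at its end, in the units of the state.
- arm.read_state(): the state, without advancing time (a new reading comes with each control period).
- arm.get_image(name): name is "scene" or "side" or "wrist"; returns the picture (420x560x3 uint8, red, green, blue); there is no depth.
- arm.calibration(name): a dict with "K" (3x3 intrinsics, pixels), "eye" and "attitude" of the camera in the world; the wrist camera has in their place "T_tool_cam" (4x4, takes a point from camera to tool coordinates, whose origin is the TCP and whose axes are the tool frame's). Camera axes: x right, y up, looking along -z (the intrinsics and any distortion apply to the point x, -y, -z); pixel columns grow to the right and rows downward; lengths in mm; the calibration is good to about 2 mm. A picture is of the moment at which its call begins: read the wrist's pose just before it. calibration takes no time and is no camera call.
- arm.job_done(): hands the job in, once; it reports no verdict.
The state is a dict: "clock": time; "joints": joint angles; "joint_vel": joint speeds; "joint_efforts": joint torques, N m; "position": TCP position; "ee_rot": TCP orientation; "contact_force": force on the tool from outside, world axes, zero at the start; "wrist_torque": the same for the moment, N m; "gripper_width": finger opening in mm.
Only numpy, scipy, OpenCV 4.12 (cv2) and the standard library are available. Lean on these libraries where they do the work, as an engineer would, in place of code of your own. Each camera call takes 0.05 s, during which the arm holds its last target. There are 200 camera calls.

## Working session

There is one attempt and no reset: what is moved stays moved. The work goes in short steps, Python scripts to look and compute and a tool call to move; the robot and the scene stay as the last step left them, time stands still between calls to the robot, and variables do not carry over. Pictures are saved under pics/ and viewed, about 8 in all and at most 12, crops included, and the job is handed in when it is done.

Besides the shell and the picture viewer there is one more tool, called after "Emit:" as a command line: name --pt "numbers of a row" for each row, then --argument value for the rest. drive_tool: Moves the arm, as the interface text tells. Its arguments: {"type":"object","properties":{"motion":{"type":"array"},"grip":{"type":"number"}},"required":["motion"]}

```bash
mkdir -p pics; ls; cat > h.py <<'E'
import numpy as np, cv2
from bench import arm
from scipy.spatial.transform import Rotation as R
def snap(n,f):
    s=arm.read_state(); im=arm.get_image(n); cv2.imwrite('pics/'+f,im[:,:,::-1]); return s,im
E
python3 - <<'E'
from h import *
for n in('scene','side'):
    snap(n,n+'0.png')
for n in('scene','side','wrist'): print(n,arm.calibration(n))
print(arm.read_state())
a=cv2.imread('pics/scene0.png');
E
```

```text
pics
scene {'K': array([[423.72838303,   0.        , 272.33345772],
       [  0.        , 423.72838303, 201.05995459],
       [  0.        ,   0.        ,   1.        ]]), 'eye': array([1052.15132815,  551.57341068, 1048.02347314]), 'attitude': array([0.11691112, 0.29912257, 0.88656901, 0.33294575])}
side {'K': array([[539.08927955,   0.        , 270.32547713],
       [  0.        , 539.08927955, 213.00261087],
       [  0.        ,   0.        ,   1.        ]]), 'eye': array([1155.06741065, -948.91065542, 1275.00046173]), 'attitude': array([0.35614093, 0.10009479, 0.24417585, 0.89639435])}
wrist {'K': array([[373.36849776,   0.        , 281.86487447],
       [  0.        , 373.36849776, 208.8326258 ],
       [  0.        ,   0.        ,   1.        ]]), 'T_tool_cam': array([[ 5.66307654e-04,  2.97812792e-01, -9.54624125e-01,
        -1.76714309e+02],
       [ 9.99999700e-01,  3.36098353e-04,  6.98077763e-04,
        -6.26837584e-01],
       [ 5.28744084e-04, -9.54624234e-01, -2.97812513e-01,
        -7.54213057e+01],
       [ 0.00000000e+00,  0.00000000e+00,  0.00000000e+00,
         1.00000000e+00]])}
{'clock': 0.1, 'joints': array([ 1.36460214e+00,  3.85463608e-01,  6.73998403e-03, -4.28410552e-04,
       -1.19401715e+00, -2.58637701e-01]), 'joint_vel': array([ 0.00048078, -0.00159051,  0.00354429,  0.00236931, -0.00068808,
        0.00098232]), 'joint_efforts': array([-2.05284746e-04, -3.93319094e+01,  1.88929403e+01,  4.19790342e+00,
       -2.59977191e-03,  5.09889134e-06]), 'position': array([279.87143866, 558.15867576, 195.93291098]), 'ee_rot': array([-0.68795872,  0.16361253,  0.68820415,  0.16223069]), 'contact_force': array([-0.29358707,  1.21933636, -0.32732693]), 'wrist_torque': array([-0.02681822, -0.01111853,  0.00056479]), 'gripper_width': 85.37048214408163}
```

View pics/scene0.png

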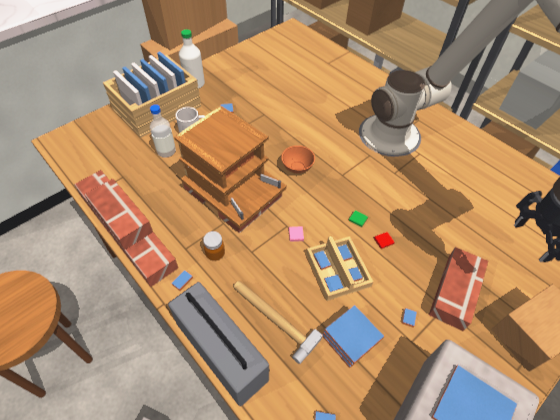

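View pics/side0.png

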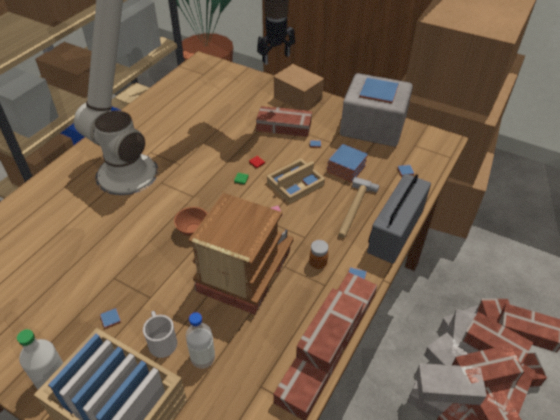

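The scene view shows the tray at about (340,267) with four blue tiles in it. The green (358,218), red (384,240) and pink (296,233) squares are look-alikes, and the loose blue pieces lie outside the tray. The rack is at about (230,165), with its open front towards the tray. I'll enlarge it to get corner pixels.

```bash
python3 - <<'E'
import cv2
a=cv2.imread('pics/scene0.png')[105:305,170:390]
cv2.imwrite('pics/crop1.png',cv2.resize(a,None,fx=3,fy=3,interpolation=cv2.INTER_CUBIC))
E
cat >> h.py <<'E'
def cam(n,s=None):
    c=arm.calibration(n)
    if n=='wrist':
        T=np.array(c['T_tool_cam']); Rt=R.from_quat(s['ee_rot']).as_matrix()
        return c['K'],Rt@T[:3,3]+s['position'],Rt@T[:3,:3]
    return c['K'],c['eye'],R.from_quat(c['attitude']).as_matrix()
def ray(n,uv,z,s=None):
    K,e,A=cam(n,s); p=np.linalg.solve(K,[uv[0],uv[1],1]); d=A@[p[0],-p[1],-p[2]]
    return e+d*(z-e[2])/d[2]
def proj(n,P,s=None):
    K,e,A=cam(n,s); p=A.T@(np.asarray(P,float)-e); q=K@[p[0],-p[1],-p[2]]; return q[:2]/q[2]
E
```

```text
(no output)
```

View pics/crop1.png

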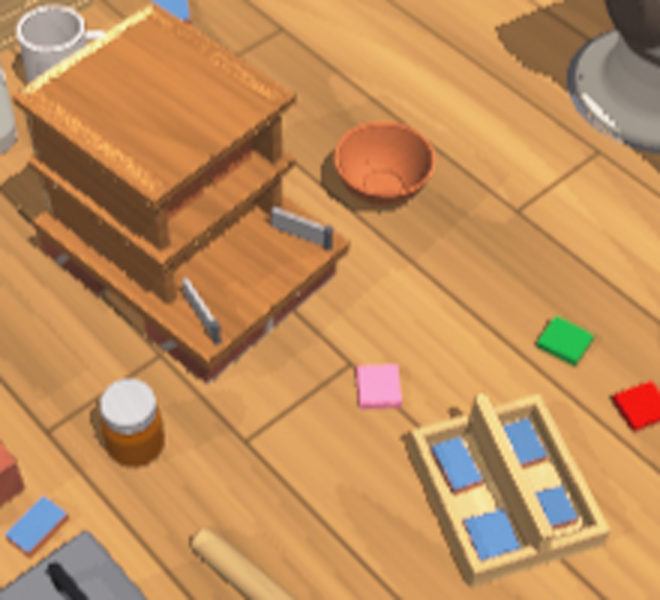

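The crop shows the tray's rim corners at (410,435), (540,400), (606,528) and (475,570), the sill's front corners at (347,243) and (207,362), and the rack-top corners. Next I cast these onto their planes.

```bash
python3 - <<'E'
from h import *
def c(u,v,z): return ray('scene',(u/3+170,v/3+105),z)
np.set_printoptions(precision=1,suppress=True)
t=[c(*p,30) for p in((410,435),(540,400),(606,528),(475,572))]
print('tray',np.array(t),np.mean(t,0)); 
for i in range(4):
    d=t[(i+1)%4]-t[i]; print(np.linalg.norm(d),np.degrees(np.arctan2(d[1],d[0])))
s=[c(347,243,60),c(207,362,60)]
f=[c(295,98,227),c(160,195,227)]; b=[c(152,8,227),c(16,97,227)]
print('sill',s,'front',f,'back',b)
for p,q in((s[0],s[1]),(f[0],f[1]),(b[0],b[1]),(f[0],b[0]),(f[1],b[1]),(sum(s)/2,sum(f)/2),(sum(f)/2,sum(b)/2)):
    d=q-p; print(np.linalg.norm(d[:2]),np.degrees(np.arctan2(d[1],d[0])))
st=arm.read_state(); print(R.from_quat(st['ee_rot']).as_matrix())
E
```

```text
tray [[571.9 162.7  30. ]
 [452.3 216.   30. ]
 [507.6 344.8  30. ]
 [625.  297.8  30. ]] [539.2 255.3  30. ]
131.01917871219877 155.97777649415895
140.1588849466134 66.75764795035877
126.4969871452108 -21.805921549691153
145.1844862557747 -111.44651705148262
sill [array([477.9, -28.4,  60. ]), array([674.4,  -7.7,  60. ])] front [array([494.6, -89.1, 227. ]), array([660.5, -75.4, 227. ])] back [array([ 518.2, -275. ,  227. ]), array([ 687.4, -257.5,  227. ])]
197.61648280946466 5.9954040980756576
166.46733459939946 4.715189547156003
170.0321885003337 5.931294684441959
187.41893602891412 -82.75873625509722
184.00604941678944 -81.61210389468283
64.23619113199702 -88.74835454890336
185.7031963408287 -82.19068824072014
[[-0.  -0.4 -0.9]
 [-0.  -0.9  0.4]
 [-1.   0.  -0. ]]
```

```bash
cat >> h.py <<'E'
np.set_printoptions(precision=2,suppress=True)
def yaw(s): z=R.from_quat(s['ee_rot']).as_matrix()[:,2]; return np.degrees(np.arctan2(z[1],z[0]))
def go(P,y=None):
    "tool shift to world P after spin to yaw y (of tool z)"
    s=arm.read_state(); y0=yaw(s); y=y0 if y is None else y
    t=np.radians(y); d=np.asarray(P)-s['position']
    print('pos',s['position'],'yaw %.2f spin %.2f'%(y0,(y0-y+180)%360-180),'dx dy dz',-d[2],-np.sin(t)*d[0]+np.cos(t)*d[1],np.cos(t)*d[0]+np.sin(t)*d[1],'F',s['contact_force'],'t',s['clock'],'w',s['gripper_width'],'q6',s['joints'][5])
E
python3 -c "
from h import *
go([573,12,330],96)"
```

```text
pos [279.87 558.16 195.93] yaw 153.36 spin 57.36 dx dy dz -134.0670890225113 -234.433645330648 -573.8070394479829 F [-0.29  1.22 -0.33] t 0.1 w 85.37048214408163 q6 -0.25863770052296337
```

Emit:
drive_tool --pt "-13.4 0 0 5.74" --pt "-13.4 0 0 5.74" --pt "-13.4 0 0 5.74" --pt "-13.4 0 0 5.74" --pt "-13.4 0 0 5.74" --pt "-13.4 0 0 5.74" --pt "-13.4 0 0 5.74" --pt "-13.4 0 0 5.74" --pt "-13.4 0 0 5.74" --pt "-13.4 0 0 5.74"

```text
clock: 0.93
position: [279.9, 558.4, 330.9]
ee_rot: [0.524, -0.475, -0.524, -0.474]
contact_force: [-0.9, -0.4, 0.3]
gripper_width: 85.4
```

Emit:
drive_tool --pt "0 -10 -25 0" --pt "0 -15.6 -38 0" --pt "0 -15.6 -38 0" --pt "0 -15.6 -38 0" --pt "0 -15.6 -38 0" --pt "0 -15.6 -38 0" --pt "0 -15.6 -38 0" --pt "0 -15.6 -38 0" --pt "0 -15.6 -38 0" --pt "0 -15.6 -38 0"

```text
clock: 1.77
position: [468.1, 207.3, 330.7]
ee_rot: [-0.525, 0.473, 0.526, 0.473]
contact_force: [0.7, 0.7, 0.2]
gripper_width: 85.5
```

Emit:
drive_tool --pt "0 -15.6 -38 0" --pt "0 -15.6 -38 0" --pt "0 -15.6 -38 0" --pt "0 -15.6 -38 0" --pt "0 -15.6 -38 0" --pt "0 -6 -15 0" --pt "0 0 0 0" --pt "0 0 0 0" --pt "0 0 0 0"

```text
clock: 2.52
position: [572.4, 14.6, 330.5]
ee_rot: [-0.525, 0.473, 0.526, 0.473]
contact_force: [0.2, -0.8, 0.4]
gripper_width: 85.5
```

```bash
python3 - <<'E'
from h import *
s,im=snap('wrist','w1.png'); go([573,12,330],96)
import pickle; pickle.dump(s,open('s1.pkl','wb'))
print(s['ee_rot'])
E
```

```text
pos [572.3   14.96 330.83] yaw 96.03 spin 0.03 dx dy dz 0.8343383477691191 -0.3895137967138113 -3.0221085113924437 F [0.23 0.   0.81] t 2.5667 w 85.15339927780633 q6 -0.20351459553195683
[-0.53  0.47  0.53  0.47]
```

View pics/w1.png

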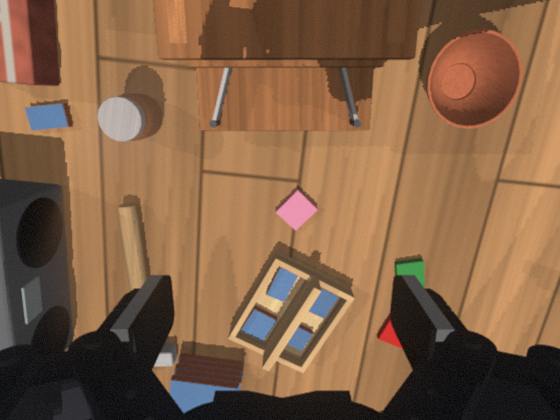

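The wrist view shows the sill's front edge at row ~130 (columns 200–370), the catches at (214,122) and (354,121), the roof's front edge at row ~58, and the tray at about (292,315). I'll fit the edge lines.

```bash
python3 - <<'E'
from h import *
import pickle; s=pickle.load(open('s1.pkl','rb')); im=cv2.imread('pics/w1.png'); g=cv2.GaussianBlur(im,(3,3),0).astype(float)
def hedge(c0,c1,r0,r1):
    G=np.abs(np.diff(g,axis=0)).sum(2); pts=[(c,r0+np.argmax(G[r0:r1,c])+.5) for c in range(c0,c1,3)]; return fit(pts)
def vedge(r0,r1,c0,c1):
    G=np.abs(np.diff(g,axis=1)).sum(2); pts=[(c0+np.argmax(G[r,c0:c1])+.5,r) for r in range(r0,r1,2)]; return fit(pts)
def fit(p):
    vx,vy,x,y=cv2.fitLine(np.float32(p),cv2.DIST_HUBER,0,.01,.01).ravel(); return np.cross([x,y,1],[x+vx,y+vy,1])
def X(a,b): p=np.cross(a,b); return p[:2]/p[2]
F=hedge(222,348,122,138); L=vedge(78,126,192,206); Rr=vedge(78,126,362,378)
a,b=X(F,L),X(F,Rr); A,B=ray('wrist',a,60,s),ray('wrist',b,60,s)
print('sill px',a,b,A,B,np.linalg.norm(A-B)); 
d=B-A; print('edge yaw',np.degrees(np.arctan2(d[1],d[0])),'mid',(A+B)/2)
T=hedge(190,390,50,66); p,q=[X(T,np.cross([c,0,1],[c,9,1])) for c in(190,390)]
P,Q=ray('wrist',p,227,s),ray('wrist',q,227,s); d2=Q-P; print('roof',p,q,P,Q,np.degrees(np.arctan2(d2[1],d2[0])))
n=np.array([-d[1],d[0]])/np.linalg.norm(d[:2]); print('roof offset from sill front (65)',(P-A)[:2]@n,(Q-A)[:2]@n)
for c in((214,123),(354,121.5)): print('hinge top z86',ray('wrist',c,86,s))
# tray: light wood mask
h=cv2.cvtColor(im,cv2.COLOR_BGR2HSV)
print('hsv tray',h[345,237:243].tolist(), h[300,345:350].tolist(), 'table',h[230,200])
for c in((281,255),(352,296),(302,371),(231,336)): print(ray('wrist',c,30,s))
big=cv2.resize(im[235:385,215:370],None,fx=4,fy=4,interpolation=cv2.INTER_CUBIC); cv2.imwrite('pics/traycrop.png',big)
E
```

```text
sill px [200.54 130.41] [369.13 130.88] [670.31  -7.76  60.  ] [472.75 -27.76  60.  ] 198.56553465728064
edge yaw -174.22096918143623 mid [571.53 -17.76  60.  ]
roof [190.    59.92] [390.    57.25] [646.04 -74.98 227.  ] [507.26 -91.21 227.  ] -173.3274984458563
roof offset from sill front (65) 64.4280770647869 66.60685388428843
hinge top z86 [650.66 -20.37  86.  ]
hinge top z86 [497.37 -37.94  86.  ]
hsv tray [[14, 121, 168], [14, 130, 165], [14, 125, 169], [15, 128, 170], [15, 117, 176], [16, 113, 188]] [[16, 110, 107], [16, 108, 163], [16, 109, 212], [16, 104, 225], [17, 102, 227]] table [ 15 126 150]
[558.26 154.93  30.  ]
[449.6  208.59  30.  ]
[505.76 346.24  30.  ]
[619.12 294.01  30.  ]
```

View pics/traycrop.png

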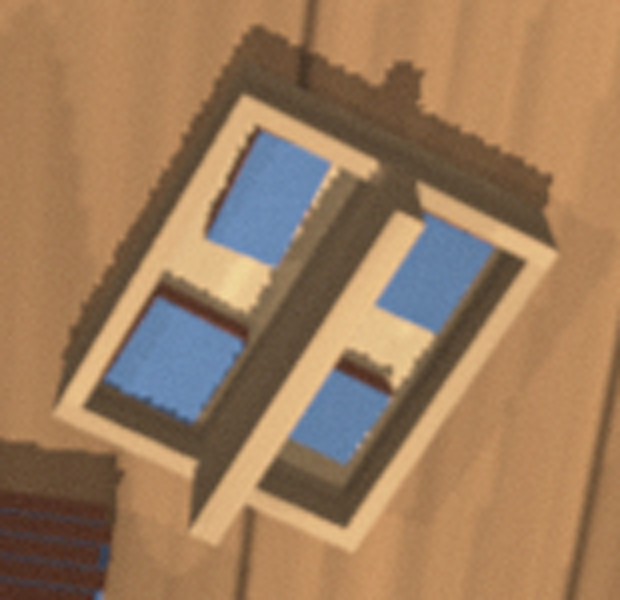

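The crop shows the tray's rim corners at (245,97), (556,252), (352,550) and (57,412), and the partition's top running from (413,215) to (204,539). All four tiles in it are blue.

```bash
python3 - <<'E'
from h import *
import pickle; s=pickle.load(open('s1.pkl','rb'))
c=lambda p,z: ray('wrist',(p[0]/4+215,p[1]/4+235),z,s)
t=np.array([c(p,30) for p in((245,97),(556,252),(352,550),(57,412))]); print(t,t.mean(0))
for i in range(4):
    d=t[(i+1)%4]-t[i]; print(np.linalg.norm(d),np.degrees(np.arctan2(d[1],d[0])))
a,b=c((413,215),60),c((204,539),60); d=b-a; print('part',a,b,(a+b)/2,np.linalg.norm(d),np.degrees(np.arctan2(d[1],d[0])))
go([(a+b)[0]/2,(a+b)[1]/2,150],np.degrees(np.arctan2(d[1],d[0])))
E
```

```text
[[564.2  162.04  30.  ]
 [446.19 211.52  30.  ]
 [503.88 348.88  30.  ]
 [621.51 297.79  30.  ]] [533.95 255.06  30.  ]
127.95724083899881 157.2520879759968
148.98351628971835 67.21865052696835
128.24289234675206 -23.478259905567004
147.34927132865187 -112.8887429214294
part [504.75 185.46  60.  ] [562.64 323.83  60.  ] [533.69 254.64  60.  ] 149.99184493446828 67.29976734727987
pos [572.3   14.96 330.83] yaw 96.03 spin 28.73 dx dy dz 180.83433834776912 128.10774494645554 206.2160589620659 F [0.23 0.   0.81] t 2.5667 w 85.15339927780633 q6 -0.20351459553195683
```

Emit:
drive_tool --pt "0 0 0 7.1" --pt "0 0 0 7.1" --pt "0 0 0 7.1" --pt "0 0 0 7.4" --pt "18 13 20 0" --pt "27 19.1 31 0" --pt "27 19.1 31 0" --pt "27 19.1 31 0" --pt "27 19.1 31 0" --pt "27 19.1 31 0" --grip 45

```text
clock: 3.4
position: [540.4, 205.6, 188.5]
ee_rot: [-0.394, 0.587, 0.394, 0.588]
contact_force: [0.7, -0.7, 0.9]
gripper_width: 44.8
```

Emit:
drive_tool --pt "18 13 20 0" --pt "10 7 11.2 0" --pt "0 0 0 0" --pt "0 0 0 0" --pt "0 0 0 0"

```text
clock: 3.82
position: [535.7, 239.5, 162.2]
ee_rot: [-0.393, 0.587, 0.393, 0.589]
contact_force: [-0.3, -0.0, 0.3]
gripper_width: 45.0
```

```bash
python3 - <<'E'
from h import *
s,im=snap('wrist','w2.png'); go([533.8,254.8,27],67.2)
print([proj('wrist',p,s) for p in((504.75,185.46,60),(562.64,323.83,60))])
E
```

```text
pos [535.92 239.07 162.36] yaw 67.49 spin 0.29 dx dy dz 135.3608056943024 8.052198026508293 13.674320080254848 F [ 0.25 -0.61 -0.49] t 3.8667 w 44.91029239256145 q6 -1.088830345206528
[array([292.27, 111.71]), array([290.13, 295.32])]
```

View pics/w2.png

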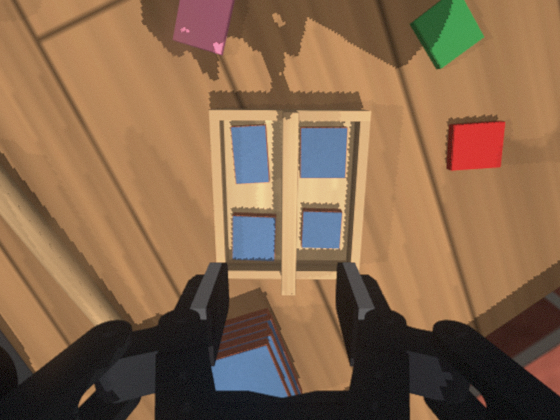

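The partition top runs from (291,112) to (289,294), within about 1.5 px of the prediction. I'll go down, grip and lift a little.

Emit:
drive_tool --pt "0 7.5 13.7 0.3" --pt "20 0 0 0" --pt "30 0 0 0" --pt "30 0 0 0" --pt "25 0 0 0" --pt "15 0 0 0" --pt "10 0 0 0" --pt "5 0 0 0" --pt "0 0 0 0" --pt "0 0 0 0"

```text
clock: 4.7
position: [534.6, 255.1, 27.1]
ee_rot: [-0.391, 0.588, 0.391, 0.59]
contact_force: [-0.2, -0.2, -0.5]
gripper_width: 44.7
```

Emit:
drive_tool --pt "0 0 0 0" --pt "0 0 0 0" --pt "0 0 0 0" --pt "0 0 0 0" --pt "0 0 0 0" --pt "0 0 0 0" --pt "0 0 0 0" --grip 0

```text
clock: 5.28
position: [533.5, 254.9, 25.9]
ee_rot: [-0.391, 0.589, 0.391, 0.589]
contact_force: [0.0, -0.1, -0.1]
gripper_width: -0.0
```

Emit:
drive_tool --pt "-4 0 0 0" --pt "-8 0 0 0" --pt "-15 0 0 0" --pt "-20 0 0 0" --pt "-20 0 0 0" --pt "-20 0 0 0" --pt "-20 0 0 0" --pt "-10 0 0 0" --pt "-4 0 0 0" --pt "0 0 0 0"

```text
clock: 6.12
position: [533.8, 255.1, 147.9]
ee_rot: [-0.391, 0.588, 0.391, 0.59]
contact_force: [0.5, 0.1, 0.1]
gripper_width: -0.1
```

```bash
python3 - <<'E'
from h import *
t=np.radians(-84); u=np.array([np.cos(t),np.sin(t)]); sill=np.array([571.7,-18])
for rx in(-240,-140):
    p=sill+(rx+155)*u; go([*p,60+27+30],96)
E
```

```text
pos [533.82 255.1  147.85] yaw 67.20 spin -28.80 dx dy dz 30.853801610499517 -9.128878347779693 -190.5661608101712 F [0.48 0.14 0.05] t 6.1167 w -0.07737672366663231 q6 -1.117109531531079
pos [533.82 255.1  147.85] yaw 67.20 spin -28.80 dx dy dz 30.853801610499517 -9.128878347779661 -290.5661608101712 F [0.48 0.14 0.05] t 6.1167 w -0.07737672366663231 q6 -1.117109531531079
```

The fingers closed to 0, so the partition wasn't gripped. I'll look before doing anything else.

```bash
python3 - <<'E'
from h import *
a=snap('wrist','w3.png')[1]; b=snap('scene','s3.png')[1]
cv2.imwrite('pics/m3.png',np.hstack([cv2.resize(a[:,:,::-1],(460,345)),cv2.resize(b[200:330,240:400,::-1],(336,345))])[:, :800])
E
```

```text
(no output)
```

View pics/m3.png

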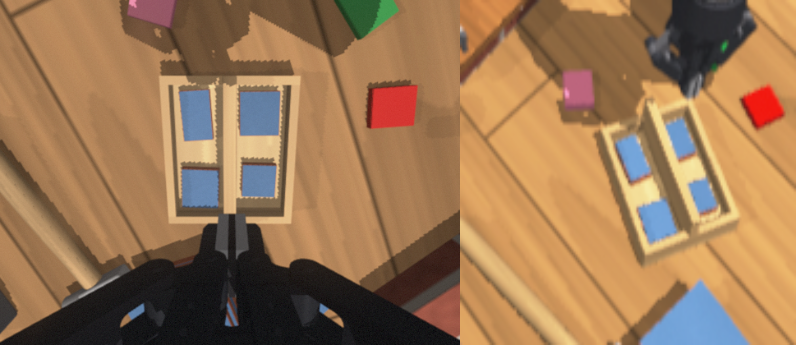

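```bash
python3 - <<'E'
from h import *
s=arm.read_state()
print('TCP in wrist',proj('wrist',s['position'],s),'scene',proj('scene',s['position']),'side',proj('side',s['position']))
Z=R.from_quat(s['ee_rot']).as_matrix()
for k in (19,60): print(k,'behind: wrist',proj('wrist',s['position']-k*Z[:,0],s),'scene',proj('scene',s['position']-k*Z[:,0]))
print('seen tray ends',[ray('wrist',(u*560/460,v*420/345),60,s) for u,v in((231,76),(229,229))])
im=cv2.imread('pics/s3.png'); sd=arm.get_image('side')[:,:,::-1]
p=proj('side',s['position']).astype(int); 
A=cv2.resize(im[160:320,250:450],(500,400)); B=cv2.resize(sd[p[1]-90:p[1]+70,max(0,p[0]-60):p[0]+60],(300,400))
cv2.imwrite('pics/m4.png',np.hstack([A,B])); print('side crop origin',p[0]-60,p[1]-90)
E
```

```text
TCP in wrist [281.13 246.23] scene [346.76 241.15] side [295.98 149.39]
19 behind: wrist [281.15 262.32] scene [347.89 237.06]
60 behind: wrist [281.19 311.93] scene [350.45 227.82]
seen tray ends [array([503.4 , 185.18,  60.  ]), array([559.14, 312.46,  60.  ])]
side crop origin 235 59
```

View pics/m4.png

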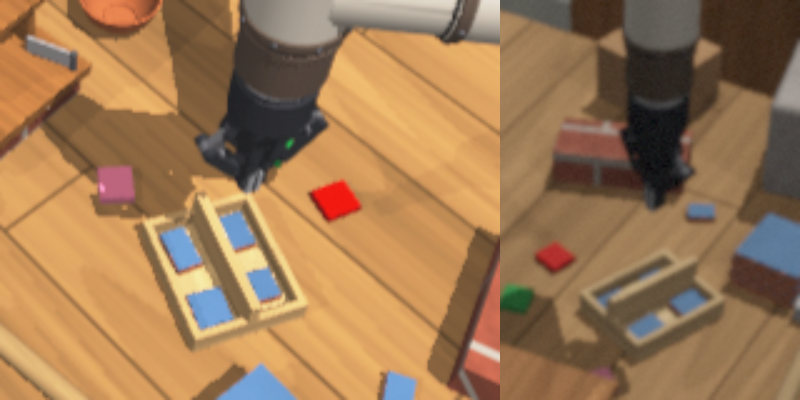

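```bash
python3 - <<'E'
from h import *
s=arm.read_state()
def rd(n,uv): 
    K,e,A=cam(n,s); p=np.linalg.solve(K,[uv[0],uv[1],1]); d=A@[p[0],-p[1],-p[2]]; return e,d/np.linalg.norm(d)
def tri(l):
    M=0;b=0
    for n,uv in l:
        e,d=rd(n,uv); Q=np.eye(3)-np.outer(d,d); M=M+Q; b=b+Q@e
    X=np.linalg.solve(M,b); return X,[proj(n,X,s)-uv for n,uv in l]
l=[('scene',(350,235.5)),('side',(297,142)),('wrist',(282,262))]
print(s['position']); print(tri(l)); print(tri(l[:2])); print(tri(l[::2])); print(tri(l[1:]))
# check the tray far partition top in both fixed cams
print([ (n,proj(n,(504.75,185.46,60)),proj(n,(562.64,323.83,60))) for n in('scene','side')])
E
```

```text
[532.74 254.33 145.43]
(array([531.71, 255.79, 172.48]), [array([-0.92, -0.06]), array([-0.89,  0.62]), array([ 2.68, 10.01])])
(array([532.63, 258.27, 174.59]), [array([-0.3 ,  0.33]), array([-0.25, -0.23])])
(array([529.91, 254.49, 168.69]), [array([-1.05,  0.04]), array([5.16, 2.36])])
(array([532.89, 252.76, 175.3 ]), [array([-0.99,  0.57]), array([-2.46,  8.11])])
[('scene', array([330.63, 235.99]), array([353.94, 282.86])), ('side', array([277.72, 178.34]), array([312.67, 160.31]))]
```

Triangulated from the three views, the fingertips sit about 27 mm or more higher than the reported TCP. They therefore closed above the partition, and nothing in the tray moved. I'll go back down about 25 mm lower, in stages, watching the force.

Emit:
drive_tool --pt "0 0 0 0" --pt "0 0 0 0" --pt "0 0 0 0" --pt "15 0 0 0" --pt "30 0 0 0" --pt "30 0 0 0" --pt "25 0 0 0" --pt "15 0 0 0" --pt "5 0 0 0" --pt "0 0 0 0" --grip 45

```text
clock: 7.1
position: [532.8, 254.2, 25.2]
ee_rot: [-0.392, 0.59, 0.391, 0.588]
contact_force: [-0.0, 0.9, 0.3]
gripper_width: 44.9
```

```bash
python3 - <<'E'
from h import *
go([533.8,254.8,2],67.2)
a=snap('wrist','w5.png')[1][:,:,::-1]; b=arm.get_image('side')[:,:,::-1]; c=arm.get_image('scene')[:,:,::-1]
cv2.imwrite('pics/m5.png',np.hstack([cv2.resize(a[120:420,130:430],(400,400)),cv2.resize(b[100:220,240:360],(400,400))]))
E
```

```text
pos [532.76 254.15  25.17] yaw 67.21 spin 0.01 dx dy dz 23.174708954726427 -0.7078195627157942 0.9986960984703516 F [-0.02  0.86  0.3 ] t 7.1 w 44.933527858901435 q6 -1.1170809899908567
```

View pics/m5.png

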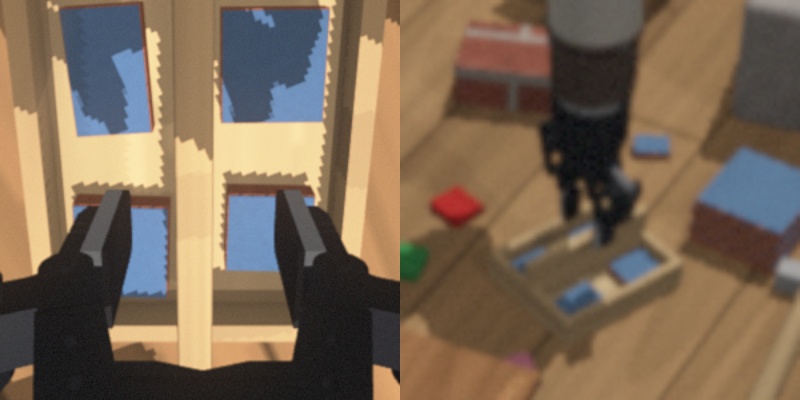

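The fingers straddle the partition, centred to within 2–3 mm, with the tips barely below its top. I'll go 24 mm lower and close.

Emit:
drive_tool --pt "8 0 0.5 0" --pt "8 0 0.5 0" --pt "6 0 0 0" --pt "2 0 0 0" --pt "0 0 0 0"

```text
clock: 7.67
position: [533.4, 255.3, 1.8]
ee_rot: [-0.391, 0.59, 0.391, 0.588]
contact_force: [-1.2, 0.7, -0.4]
gripper_width: 45.0
```

Emit:
drive_tool --pt "0 0 0 0" --pt "0 0 0 0" --pt "0 0 0 0" --pt "0 0 0 0" --pt "0 0 0 0" --pt "0 0 0 0" --pt "0 0 0 0" --grip 0

```text
clock: 8.25
position: [534.5, 256.1, 3.4]
ee_rot: [-0.391, 0.588, 0.391, 0.589]
contact_force: [0.8, -0.6, 2.6]
gripper_width: 10.7
```

Emit:
drive_tool --pt "-3 0 0 0" --pt "-5 0 0 0" --pt "-8 0 0 0" --pt "-12 0 0 0" --pt "-15 0 0 0" --pt "-20 0 0 0" --pt "-20 0 0 0" --pt "-12 0 0 0" --pt "-5 0 0 0" --pt "0 0 0 0"

```text
clock: 9.08
position: [534.1, 256.1, 104.0]
ee_rot: [-0.391, 0.588, 0.392, 0.59]
contact_force: [0.4, 0.7, -5.2]
gripper_width: 10.6
```

```bash
python3 - <<'E'
from h import *
s=arm.read_state(); print(s['wrist_torque'],s['ee_rot'])
t=np.radians(-84); u=np.array([np.cos(t),np.sin(t)]); sill=np.array([571.7,-18])
for rx in(-240,-140):
    p=sill+(rx+155)*u; go([*p,100],96)
E
```

```text
[0.09 0.03 0.  ] [-0.39  0.59  0.39  0.59]
pos [534.06 256.1  104.05] yaw 67.20 spin -28.80 dx dy dz 4.045098134439215 -8.779506361687968 -191.52936803263222 F [ 0.39  0.69 -5.24] t 9.0833 w 10.589778616569427 q6 -1.1178566643636403
pos [534.06 256.1  104.05] yaw 67.20 spin -28.80 dx dy dz 4.045098134439215 -8.779506361687943 -291.52936803263214 F [ 0.39  0.69 -5.24] t 9.0833 w 10.589778616569427 q6 -1.1178566643636403
```

Held: weight 5.2 N, opening about 10.6 mm. Now I turn to the rack heading and approach the sill.

Emit:
drive_tool --pt "0 0 0 -1.8" --pt "0 0 0 -3.6" --pt "0 0 0 -4" --pt "0 0 0 -4" --pt "0 0 0 -4" --pt "0 0 0 -4" --pt "0 0 0 -3.6" --pt "0 0 0 -2" --pt "0 0 0 -1.8" --pt "0 0 0 0"

```text
clock: 9.92
position: [532.7, 255.0, 101.0]
ee_rot: [-0.525, 0.474, 0.526, 0.472]
contact_force: [-0.6, -0.8, -5.3]
gripper_width: 10.6
```

Emit:
drive_tool --pt "0 -0.5 -10 0" --pt "0 -1 -20 0" --pt "0 -1.3 -27 0" --pt "0 -1.3 -27 0" --pt "0 -1.3 -27 0" --pt "0 -1.3 -27 0" --pt "0 -1 -22 0" --pt "0 -0.8 -16 0" --pt "0 -0.4 -10 0" --pt "0 0 -5.5 0"

```text
clock: 10.75
position: [562.4, 64.5, 102.3]
ee_rot: [-0.525, 0.474, 0.525, 0.473]
contact_force: [-0.5, 0.3, -4.7]
gripper_width: 10.6
```

```bash
python3 - <<'E'
from h import *
import pickle
t=np.radians(-84); u=np.array([np.cos(t),np.sin(t)]); sill=np.array([571.7,-18])
go([*(sill+(-240+155)*u),100],96)
s,a=snap('wrist','w6.png'); pickle.dump(s,open('s6.pkl','wb')); print(s['position'],yaw(s))
E
```

```text
pos [562.38  64.49 102.32] yaw 95.87 spin -0.13 dx dy dz 2.3177501363977058 -0.6470086756350808 1.987505928971954 F [-0.54  0.31 -4.7 ] t 10.75 w 10.619817053225809 q6 -0.29767046129815256
[562.38  64.49 102.32] 95.87355335257689
```

View pics/w6.png

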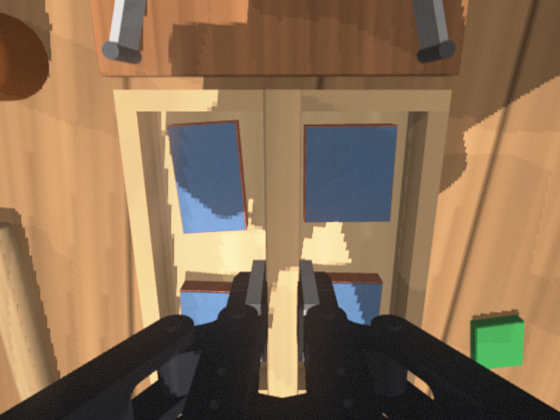

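The picture shows the tray held level with all four tiles in it. Its inner end is at row ~90 (columns 115–450) and the sill's front edge at row ~75 (columns 100–460), nearly parallel and centred. I'll measure the relative offset.

```bash
python3 - <<'E'
from h import *
import pickle; s=pickle.load(open('s6.pkl','rb')); im=cv2.imread('pics/w6.png'); g=cv2.GaussianBlur(im,(3,3),0).astype(float)
def fit(p):
    vx,vy,x,y=cv2.fitLine(np.float32(p),cv2.DIST_HUBER,0,.01,.01).ravel(); return np.cross([x,y,1],[x+vx,y+vy,1])
GH=np.abs(np.diff(g,axis=0)).sum(2); GV=np.abs(np.diff(g,axis=1)).sum(2)
H=lambda cs,r0,r1: fit([(c,r0+np.argmax(GH[r0:r1,c])+.5) for c in cs])
V=lambda rs,c0,c1: fit([(c0+np.argmax(GV[r,c0:c1])+.5,r) for r in rs])
X=lambda a,b: (np.cross(a,b)/np.cross(a,b)[2])[:2]
F=H([*range(145,260,3),*range(300,415,3)],68,82); E=H([*range(125,255,3),*range(305,440,3)],84,95)
l,r=V(range(10,66,2),88,104),V(range(10,66,2),456,470)
tl,tr=V(range(96,200,2),112,150),V(range(96,200,2),425,454)
print('sill px',X(F,l),X(F,r),'tray px',X(E,tl),X(E,tr))
A,B=[ray('wrist',X(F,k),60,s) for k in(l,r)]; C,D=[ray('wrist',X(E,k),130,s) for k in(tl,tr)]
for n,p,q in(('sill',A,B),('tray',C,D)):
    d=q-p; print(n,p,q,'mid',(p+q)/2,'len',np.linalg.norm(d),'yaw',np.degrees(np.arctan2(d[1],d[0])))
d=(B-A)[:2]; e=d/np.linalg.norm(d); n=np.array([-e[1],e[0]]); m=((C+D)/2-(A+B)/2)[:2]; print('tray end vs sill: lateral(along A->B)',m@e,'depth',m@n)
h0,h1=ray('wrist',(123,52),86,s),ray('wrist',(436,50),86,s); print('hinge mid',(h0+h1)/2)
E
```

```text
sill px [103.38  76.85] [459.34  75.32] tray px [133.75  89.5 ] [422.56  89.5 ]
sill [668.93  -8.28  60.  ] [473.11 -29.14  60.  ] mid [571.02 -18.71  60.  ] len 196.93082537022292 yaw -173.9180493031682
tray [626.21  -5.41 130.  ] [516.96 -16.59 130.  ] mid [571.59 -11.   130.  ] len 109.82104000322211 yaw -174.15546881996661
tray end vs sill: lateral(along A->B) -1.3807144830655618 depth -7.606257500009304
hinge mid [573.03 -28.84  86.  ]
```

Centred to within about 1 mm and 0.3°. I'll advance about 38 mm and lower to just above the sill.

Emit:
drive_tool --pt "0 0 -6 0" --pt "0 0 -10 0" --pt "0 0 -12 0" --pt "0 0 -8 0" --pt "0 0 -2 0" --pt "8 0 0 0" --pt "12 0 0 0" --pt "10 0 0 0" --pt "6 0 0 0" --pt "0 0 0 0"

```text
clock: 11.63
position: [565.3, 28.3, 64.6]
ee_rot: [-0.525, 0.474, 0.526, 0.472]
contact_force: [-0.6, -0.1, -4.8]
gripper_width: 10.6
```

Emit:
drive_tool --pt "1 0 0 0" --pt "1 0 0 0" --pt "0 0 0 0" --pt "0 0 0 0"

```text
clock: 11.97
position: [567.2, 28.6, 65.3]
ee_rot: [0.526, -0.473, -0.525, -0.473]
contact_force: [0.2, 0.4, -4.8]
gripper_width: 10.7
```

Emit:
drive_tool --pt "1 0 0 0" --pt "0 0 0 0" --pt "0 0 0 0"

```text
clock: 12.22
position: [566.8, 28.5, 63.9]
ee_rot: [0.526, -0.473, -0.525, -0.473]
contact_force: [0.4, 0.4, -5.4]
gripper_width: 11.0
```

Emit:
drive_tool --pt "1 0 0 0" --pt "0 0 0 0" --pt "0 0 0 0"

```text
clock: 12.47
position: [567.1, 28.5, 63.3]
ee_rot: [0.526, -0.473, -0.525, -0.473]
contact_force: [-1.6, 0.8, -2.4]
gripper_width: 10.7
```

Emit:
drive_tool --pt "1 0 0 0" --pt "0 0 0 0" --pt "0 0 0 0"

```text
clock: 12.72
position: [567.1, 28.7, 63.0]
ee_rot: [0.526, -0.473, -0.525, -0.473]
contact_force: [-3.4, 2.7, 5.7]
gripper_width: 10.9
```

Emit:
drive_tool --pt "-0.8 0 0 0" --pt "0 0 -4 0" --pt "0 0 -5 0" --pt "0 0 -5 0" --pt "0 0 -5 0" --pt "0 0 -4 0" --pt "0 0 0 0"

```text
clock: 13.3
position: [570.5, 5.2, 63.4]
ee_rot: [0.526, -0.472, -0.525, -0.474]
contact_force: [0.5, 3.9, 4.4]
gripper_width: 10.7
```

Emit:
drive_tool --pt "0 0 -4 0" --pt "0 0 -5 0" --pt "0 0 -5 0" --pt "0 0 -4 0" --pt "0 0 0 0"

```text
clock: 13.72
position: [572.4, -12.4, 63.4]
ee_rot: [0.526, -0.472, -0.525, -0.474]
contact_force: [0.2, 4.4, 5.8]
gripper_width: 10.6
```

Emit:
drive_tool --pt "-0.4 0.7 -4 0" --pt "0 0 -5 0" --pt "0 0 -5 0" --pt "0 0 0 0"

```text
clock: 14.05
position: [572.8, -26.8, 63.4]
ee_rot: [0.526, -0.473, -0.525, -0.474]
contact_force: [1.4, 3.4, 4.0]
gripper_width: 10.9
```

Emit:
drive_tool --pt "0 0 -4 0" --pt "0 0 -4 0" --pt "0 0 0 0" --pt "0 0 0 0"

```text
clock: 14.38
position: [573.5, -34.4, 63.4]
ee_rot: [0.526, -0.473, -0.525, -0.473]
contact_force: [0.5, 3.3, 4.9]
gripper_width: 10.8
```

Tray origin is now at about rack x = -139. I'll release it, slide back along the partition and regrip near the outer end.

Emit:
drive_tool --pt "0 0 0 0" --pt "0 0 0 0" --pt "0 0 0 0" --pt "0 0 0 0" --pt "0 0 8 0" --pt "0 0 14 0" --pt "0 0 14 0" --pt "0 0 10 0" --pt "0 0 4 0" --pt "0 0 0 0" --grip 36

```text
clock: 15.22
position: [567.3, 16.4, 63.0]
ee_rot: [-0.526, 0.473, 0.526, 0.473]
contact_force: [-0.6, 0.5, 0.4]
gripper_width: 35.7
```

Emit:
drive_tool --pt "0 0 0 0" --pt "0 0 0 0" --pt "0 0 0 0" --pt "0 0 0 0" --pt "0 0 0 0" --pt "0 0 0 0" --grip 0

```text
clock: 15.72
position: [567.7, 15.2, 63.1]
ee_rot: [0.526, -0.473, -0.525, -0.473]
contact_force: [0.1, 0.1, 1.5]
gripper_width: 10.8
```

Emit:
drive_tool --pt "0 0 -4 0" --pt "0 0 -6 0" --pt "0 0 -7 0" --pt "0 0 -6 0" --pt "0 0 -2 0" --pt "0 0 0 0"

```text
clock: 16.22
position: [570.5, -9.7, 63.2]
ee_rot: [0.526, -0.473, -0.525, -0.474]
contact_force: [1.3, 2.9, 2.1]
gripper_width: 10.9
```

Emit:
drive_tool --pt "0 0 -4 0" --pt "0 0 -6 0" --pt "0 0 -7 0" --pt "0 0 -6 0" --pt "0 0 -2 0" --pt "0 0 0 0"

```text
clock: 16.72
position: [572.9, -34.5, 63.2]
ee_rot: [0.526, -0.473, -0.525, -0.473]
contact_force: [0.0, 1.8, 2.1]
gripper_width: 10.7
```

```bash
python3 - <<'E'
from h import *
import pickle
s,a=snap('wrist','w7.png'); pickle.dump(s,open('s7.pkl','wb')); go([0,0,0],96)
b=snap('scene','s7.png')[1]
cv2.imwrite('pics/m7.png',np.hstack([cv2.resize(a[:,:,::-1],(460,345)),cv2.resize(b[120:250,170:298,::-1],(340,345))]))
E
```

```text
pos [572.93 -34.53  63.19] yaw 96.00 spin 0.00 dx dy dz 63.19403279616893 566.1823955772238 94.23009100303449 F [0.9  2.3  2.66] t 16.7667 w 10.441584084008376 q6 -0.11794634482661612
```

View pics/m7.png

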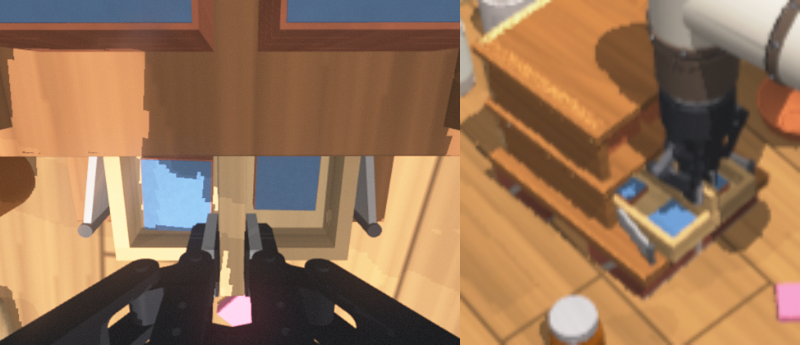

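The tray is well inside and straight, with both catches riding its sides and the tiles in place. The gripper can't follow it into the bay, so I'll release and retreat. Then I'll turn 90° and push with the back of the open front finger, which stands out beyond the body.

Emit:
drive_tool --pt "0 0 0 0" --pt "0 0 0 0" --pt "0 0 0 0" --pt "0 0 0 0" --pt "-10 0 0 0" --pt "-25 0 0 0" --pt "-35 0 0 0" --pt "-10 0 0 0" --pt "0 0 20 0" --pt "0 0 35 0" --grip 36

```text
clock: 17.65
position: [567.8, 19.1, 145.2]
ee_rot: [0.525, -0.473, -0.524, -0.475]
contact_force: [0.7, -0.4, -0.9]
gripper_width: 35.8
```

Emit:
drive_tool --pt "0 0 35 0" --pt "0 0 16 0" --pt "0 0 0 0" --pt "0 0 0 0" --grip 85

```text
clock: 17.98
position: [561.6, 71.8, 143.6]
ee_rot: [0.526, -0.472, -0.526, -0.473]
contact_force: [-0.9, -0.1, 0.2]
gripper_width: 82.0
```

```bash
python3 - <<'E'
from h import *
import pickle
s1=pickle.load(open('s1.pkl','rb')); print('pink',ray('wrist',(297,210),5,s1))
go([562.4,72,150],6); go([562.4,72,150],186)
s,a=snap('wrist','w8.png'); pickle.dump(s,open('s8.pkl','wb'))
# tray outer end: rim corners from bright wood edge rows below rack front
h=cv2.cvtColor(a,cv2.COLOR_RGB2HSV)
print([proj('wrist',(*(np.array([571.3,-18.5])+(x+155)*np.array([.105,-.9945])),90),s) for x in(-164,-90)])
E
```

```text
pink [541.77  95.09   5.  ]
pos [561.59  71.84 143.64] yaw 96.12 spin 90.12 dx dy dz -6.358841182025316 0.07220488843646497 0.8195679739318271 F [-0.94 -0.12  0.17] t 17.9833 w 81.95107957862038 q6 -0.3068755462619939
pos [561.59  71.84 143.64] yaw 96.12 spin -89.88 dx dy dz -6.358841182025316 -0.07220488843646496 -0.8195679739318271 F [-0.94 -0.12  0.17] t 17.9833 w 81.95107957862038 q6 -0.3068755462619939
[array([281.71,  80.13]), array([281.84, -68.99])]
```

Emit:
drive_tool --pt "0 -13 0 -6.9" --pt "0 0 0 -6.9" --pt "0 0 0 -6.9" --pt "0 0 0 -6.9" --pt "0 0 0 -6.9" --pt "0 0 0 -6.9" --pt "0 0 0 -6.9" --pt "0 0 0 -6.9" --pt "0 0 0 -6.9" --pt "0 0 0 -6.9" --grip 85

```text
clock: 18.87
position: [574.6, 70.9, 143.2]
ee_rot: [-0.701, 0.091, 0.701, 0.091]
contact_force: [-0.5, 0.4, 0.7]
gripper_width: 85.1
```

Emit:
drive_tool --pt "0 0 0 -7" --pt "0 0 0 -7" --pt "0 0 0 -7" --pt "20 0 -10 0" --pt "35 0 -10 0" --pt "35 0 0 0" --pt "25 0 0 0" --pt "10 0 0 0" --pt "0 0 0 0" --pt "0 0 0 0"

```text
clock: 19.7
position: [595.2, 73.9, 18.7]
ee_rot: [0.706, 0.037, -0.706, 0.037]
contact_force: [1.1, 1.1, 1.7]
gripper_width: 85.2
```

```bash
python3 - <<'E'
from h import *
go([595,72,0],186); s=arm.read_state(); print(s['joints'])
E
```

```text
pos [595.23  73.89  18.73] yaw -174.02 spin -0.02 dx dy dz 18.727400664497164 1.8598308502658782 0.42990433833577013 F [1.12 1.05 1.65] t 19.7 w 85.18648386413881 q6 1.2809442790004146
[ 0.39  0.52 -0.27  0.   -0.78  1.28]
```

Now I feel for the table with the open fingertips, to get their true height.

Emit:
drive_tool --pt "5 0 0 0" --pt "5 0 0 0" --pt "4 0 0 0" --pt "0 0 0 0" --pt "0 0 0 0"

```text
clock: 20.12
position: [594.5, 74.7, 4.2]
ee_rot: [0.706, 0.037, -0.706, 0.037]
contact_force: [-0.1, 0.9, 0.7]
gripper_width: 84.6
```

Emit:
drive_tool --pt "3 0 0 0" --pt "3 0 0 0" --pt "3 0 0 0" --pt "0 0 0 0"

```text
clock: 20.45
position: [593.9, 74.5, -5.8]
ee_rot: [-0.706, -0.037, 0.707, -0.037]
contact_force: [-1.0, -0.3, -0.4]
gripper_width: 84.9
```

Emit:
drive_tool --pt "3 0 0 0" --pt "3 0 0 0" --pt "0 0 0 0"

```text
clock: 20.7
position: [593.9, 74.4, -11.8]
ee_rot: [-0.706, -0.037, 0.707, -0.037]
contact_force: [-0.1, 0.0, -0.8]
gripper_width: 84.9
```

Emit:
drive_tool --pt "3 0 0 0" --pt "3 0 0 0" --pt "0 0 0 0"

```text
clock: 20.95
position: [593.9, 74.5, -17.7]
ee_rot: [-0.706, -0.037, 0.707, -0.037]
contact_force: [-0.2, 0.0, -0.9]
gripper_width: 84.9
```

Emit:
drive_tool --pt "3 0 0 0" --pt "3 0 0 0" --pt "0 0 0 0"

```text
clock: 21.2
position: [593.9, 74.5, -23.7]
ee_rot: [-0.706, -0.037, 0.707, -0.037]
contact_force: [0.3, 0.2, -0.5]
gripper_width: 85.0
```

Emit:
drive_tool --pt "3 0 0 0" --pt "2 0 0 0" --pt "0 0 0 0"

```text
clock: 21.45
position: [594.0, 74.5, -28.5]
ee_rot: [-0.706, -0.037, 0.706, -0.037]
contact_force: [-0.2, 0.6, -0.5]
gripper_width: 85.1
```

Emit:
drive_tool --pt "2 0 0 0" --pt "2 0 0 0" --pt "0 0 0 0"

```text
clock: 21.7
position: [594.1, 74.5, -32.4]
ee_rot: [-0.706, -0.037, 0.706, -0.037]
contact_force: [0.2, 0.2, 0.9]
gripper_width: 85.1
```

Emit:
drive_tool --pt "2 0 0 0" --pt "2 0 0 0" --pt "0 0 0 0"

```text
clock: 21.95
position: [594.1, 74.5, -36.4]
ee_rot: [-0.706, -0.037, 0.706, -0.037]
contact_force: [-0.1, 0.3, -0.0]
gripper_width: 84.7
```

Emit:
drive_tool --pt "2 0 0 0" --pt "2 0 0 0" --pt "0 0 0 0"

```text
clock: 22.2
position: [594.1, 74.5, -40.4]
ee_rot: [-0.706, -0.037, 0.706, -0.037]
contact_force: [-0.3, -0.4, 0.1]
gripper_width: 84.9
```

Emit:
drive_tool --pt "2 0 0 0" --pt "1 0 0 0" --pt "0 0 0 0"

```text
clock: 22.45
position: [594.2, 74.5, -43.3]
ee_rot: [-0.706, -0.037, 0.706, -0.037]
contact_force: [-0.3, 0.1, -0.9]
gripper_width: 84.5
```

Emit:
drive_tool --pt "2 0 0 0" --pt "1 0 0 0" --pt "0 0 0 0"

```text
clock: 22.7
position: [594.2, 74.5, -46.3]
ee_rot: [-0.706, -0.037, 0.706, -0.037]
contact_force: [0.1, -0.2, 0.2]
gripper_width: 84.9
```

Emit:
drive_tool --pt "2 0 0 0" --pt "2 0 0 0" --pt "0 0 0 0"

```text
clock: 22.95
position: [594.8, 74.7, -47.4]
ee_rot: [0.706, 0.037, -0.706, 0.037]
contact_force: [-4.5, 0.1, 15.2]
gripper_width: 84.9
```

Emit:
drive_tool --pt "2 0 0 0" --pt "1 0 0 0" --pt "0 0 0 0"

```text
clock: 23.2
position: [594.8, 74.7, -47.5]
ee_rot: [0.707, 0.037, -0.706, 0.038]
contact_force: [-11.4, 0.3, 30.5]
gripper_width: 84.9
```

```bash
python3 - <<'E'
from h import *
s,b=snap('side','sd9.png'); _,c=snap('scene','sc9.png'); p=proj('side',s['position']); q=proj('scene',s['position']); print(s['position'],p,q)
p=p.astype(int);q=q.astype(int)
f=lambda im,p:cv2.resize(im[p[1]-85:p[1]+35,p[0]-60:p[0]+60,::-1],(400,400),interpolation=cv2.INTER_CUBIC)
cv2.imwrite('pics/m9.png',np.hstack([f(c,q),f(b,p)]))
E
```

```text
[594.83  74.69 -47.47] [284.45 231.92] [278.88 248.56]
```

Contact at TCP z = -47.5, so the open tips are 47.5 mm above the TCP. For tips 5–6 mm above the floor board, TCP z should be 18. I'll lift and get onto the rack's axis.

Emit:
drive_tool --pt "-10 0 0 0" --pt "-20 0 0 0" --pt "-25 0 0 0" --pt "-15 0 0 0" --pt "0 0 15 0" --pt "0 0 15 0" --pt "0 0 3 0" --pt "0 0 0 0" --pt "0 0 0 0"

```text
clock: 24.05
position: [562.3, 71.3, 17.1]
ee_rot: [0.706, 0.037, -0.706, 0.037]
contact_force: [-0.2, -0.0, -0.9]
gripper_width: 85.2
```

```bash
python3 - <<'E'
from h import *
for rx in(-235,-139): go([*(np.array([571.5,-18.5])+(rx+155)*np.array([.105,-.9945])),18],186)
E
```

```text
pos [562.28  71.29  17.14] yaw -173.97 spin 0.03 dx dy dz -0.859083055085474 10.255367553853398 0.25368638237498087 F [-0.22 -0.04 -0.94] t 24.05 w 85.15038037616733 q6 1.2636037706542749
pos [562.28  71.29  17.14] yaw -173.97 spin 0.03 dx dy dz -0.859083055085474 106.25800885819112 0.2084471221522719 F [-0.22 -0.04 -0.94] t 24.05 w 85.15038037616733 q6 1.2636037706542749
```

Emit:
drive_tool --pt "-1 6 0 0" --pt "0 8 0 0" --pt "0 6 0 0" --pt "0 4 0 0" --pt "0 4 0 0" --pt "0 4 0 0" --pt "0 0 0 0"

```text
clock: 24.63
position: [565.2, 38.5, 18.0]
ee_rot: [0.706, 0.037, -0.706, 0.037]
contact_force: [-0.1, 1.6, -0.0]
gripper_width: 85.0
```

Emit:
drive_tool --pt "0 4 0 0" --pt "0 6 0 0" --pt "0 6 0 0" --pt "0 4 0 0" --pt "0 0 0 0"

```text
clock: 25.05
position: [567.0, 18.5, 18.0]
ee_rot: [-0.706, -0.037, 0.706, -0.037]
contact_force: [0.8, 0.9, 0.6]
gripper_width: 85.1
```

Emit:
drive_tool --pt "0 4 0 0" --pt "0 6 0 0" --pt "0 6 0 0" --pt "0 4 0 0" --pt "0 0 0 0"

```text
clock: 25.47
position: [569.1, -1.3, 18.0]
ee_rot: [-0.706, -0.037, 0.706, -0.037]
contact_force: [0.6, -0.2, 0.6]
gripper_width: 84.8
```

Emit:
drive_tool --pt "0 4 0 0" --pt "0 5 0 0" --pt "0 5 0 0"

```text
clock: 25.72
position: [570.6, -12.5, 18.1]
ee_rot: [0.706, 0.038, -0.706, 0.036]
contact_force: [-10.1, 42.1, 11.3]
gripper_width: 85.0
```

```bash
python3 - <<'E'
from h import *
s,c=snap('scene','sc10.png')
p=np.array([571.5,-18.5]);u=np.array([.105,-.9945]);v=np.array([-u[1],u[0]])
print(s['position'], s['contact_force'])
# scene profile of rim (z=90) along rack x at lateral +-61 and partition top z=120
im=c.astype(int)
for lat,z in((61,90),(-61,90),(0,120)):
    print(lat,[(rx,im[tuple(np.round(proj('scene',(*(p+(rx+155)*u+lat*v),z))).astype(int)[::-1])].tolist()) for rx in range(-170,-88,8)])
E
```

```text
[570.61 -12.51  18.14] [-10.15  42.05  11.29]
61 [(-170, [162, 105, 58]), (-162, [186, 120, 66]), (-154, [195, 126, 70]), (-146, [185, 119, 66]), (-138, [188, 122, 68]), (-130, [186, 120, 67]), (-122, [190, 122, 68]), (-114, [188, 122, 68]), (-106, [185, 126, 75]), (-98, [157, 125, 84]), (-90, [158, 125, 83])]
-61 [(-170, [85, 58, 36]), (-162, [68, 54, 49]), (-154, [52, 52, 53]), (-146, [32, 31, 33]), (-138, [33, 33, 35]), (-130, [32, 32, 35]), (-122, [45, 44, 48]), (-114, [42, 43, 47]), (-106, [56, 57, 61]), (-98, [72, 71, 74]), (-90, [79, 70, 66])]
0 [(-170, [56, 57, 63]), (-162, [47, 48, 52]), (-154, [36, 37, 40]), (-146, [36, 37, 39]), (-138, [34, 33, 37]), (-130, [37, 37, 40]), (-122, [37, 37, 41]), (-114, [38, 37, 41]), (-106, [39, 40, 43]), (-98, [41, 41, 45]), (-90, [31, 33, 35])]
```

That call ended at 42 N, which is unexpected. I'll back off at once and find what is touching.

Emit:
drive_tool --pt "0 -3 0 0" --pt "0 -2 0 0" --pt "0 0 0 0"

```text
clock: 26.02
position: [569.3, -9.8, 17.7]
ee_rot: [-0.706, -0.037, 0.707, -0.037]
contact_force: [-0.4, -0.2, -0.5]
gripper_width: 85.0
```

```bash
python3 - <<'E'
from h import *
c=cv2.imread('pics/sc10.png'); s,b=snap('side','sd10.png'); _,a=snap('wrist','w10.png')
p=proj('scene',(570,-40,110)).astype(int); q=proj('side',(570,-40,150)).astype(int); print(p,q)
f=lambda im,p,w,h,W,H:cv2.resize(im[max(0,p[1]-h):p[1]+h,p[0]-w:p[0]+w],(W,H),interpolation=cv2.INTER_CUBIC)
A=f(c,p,55,82,400,600); B=f(b[:,:,::-1],q,60,45,400,300); C=cv2.resize(a[:,:,::-1],(400,300))
cv2.imwrite('pics/m10.png',np.hstack([A,np.vstack([B,C])])); print(s['position'],s['contact_force'])
E
```

```text
[259 188] [258 209]
[569.35  -9.84  17.72] [-0.37 -0.21 -0.51]
```

View pics/m10.png

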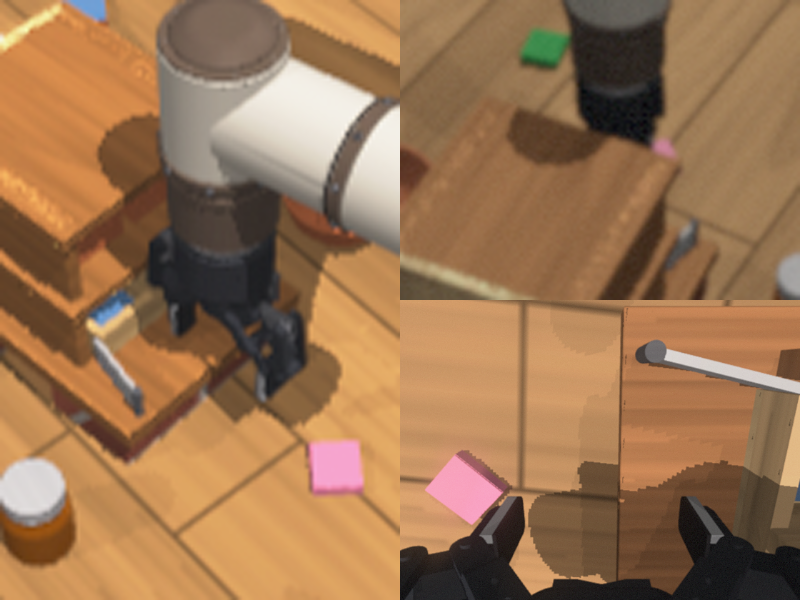

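The composite shows the front finger's outer knuckle, at scene crop (152,250), close to the board's front edge, with a gap between fingertip and tray end. I'll work out where that knuckle is.

```bash
python3 - <<'E'
from h import *
p=np.array([571.5,-18.5,0]);u=np.array([.105,-.9945,0]);v=np.array([.9945,.105,0])
def onplane(n,uv,lat,s=None):
    K,e,A=cam(n,s); q=np.linalg.solve(K,[uv[0],uv[1],1]); d=A@[q[0],-q[1],-q[2]]
    t=(lat-(e-p)@v)/(d@v); X=e+t*d; return round((X-p)@u-155,1),round(X[2],1)
sc=lambda x,y:(204+x/3.64,106+y/3.64)
print('TCP rx at contact -161')
for n,xy in(('front elbow outer top',(148,240)),('elbow outer low',(152,285)),('front tip low',(180,333)),('rear tip low',(265,397)),('rear elbow outer',(305,315)),('rear elbow low',(303,370))):
    print(n,[onplane('scene',sc(*xy),l) for l in(0,11)])
# tray outer end rim corner, near side lateral +65 z 90: visible at crop (137,338)
print('tray rim corner',ray('scene',sc(137,325),90), (ray('scene',sc(137,325),90)-p)@u-155)
s=arm.read_state()
wr=lambda x,y:((x-400)*1.4,(y-300)*1.4)
print('wrist: tray end rim z90',[(ray('wrist',wr(x,y),90,s)-p)@u-155 for x,y in((757,392),(780,392),(790,350))],'TCP rx',(s['position']-p)@u-155)
E
```

```text
TCP rx at contact -161
front elbow outer top [(np.float64(-79.3), np.float64(143.5)), (np.float64(-91.4), np.float64(162.0))]
elbow outer low [(np.float64(-80.5), np.float64(89.7)), (np.float64(-92.6), np.float64(109.3))]
front tip low [(np.float64(-110.6), np.float64(53.0)), (np.float64(-122.1), np.float64(73.4))]
rear tip low [(np.float64(-204.6), np.float64(52.7)), (np.float64(-214.1), np.float64(73.0))]
rear elbow outer [(np.float64(-240.2), np.float64(187.3)), (np.float64(-249.0), np.float64(204.9))]
rear elbow low [(np.float64(-241.4), np.float64(122.5)), (np.float64(-250.2), np.float64(141.4))]
tray rim corner [614.38 -68.25  90.  ] -101.02118314462638
wrist: tray end rim z90 [np.float64(-104.56434212157953), np.float64(-95.73768537605008), np.float64(-95.07431409368232)] TCP rx -163.62039181926977
```

The measured knuckle stands about 69–70 mm out at z 109–162. It meets the board's front at rack x = -90 while the finger back is still at -104, so a vertical tool cannot finish the push. I need a forward tilt, which the move rows can't command directly. The text says a pose out of reach is approached "as far as the arm can" and that "what a row does not reach is not made up". So I'll test, high up on the rack's bearing, whether the reach limit leaves a tilt.

Emit:
drive_tool --pt "0 -20 0 0" --pt "0 -30 0 0" --pt "-20 -10 0 0" --pt "-40 0 0 6.9" --pt "-40 0 0 6.9" --pt "-40 0 0 6.9" --pt "-40 0 0 6.9" --pt "-40 0 0 6.9" --pt "-40 0 0 6.9" --pt "-40 0 0 6.9" --grip 0

```text
clock: 26.95
position: [563.0, 49.4, 320.1]
ee_rot: [-0.659, 0.257, 0.659, 0.257]
contact_force: [0.6, 0.3, -0.3]
gripper_width: -0.3
```

Emit:
drive_tool --pt "0 0 0 7" --pt "0 0 0 7" --pt "0 0 0 7" --pt "0 0 0 7" --pt "0 0 0 7" --pt "0 0 0 6.7" --pt "0 30 -15 0" --pt "0 30 -28 0" --pt "0 28 -30 0" --pt "0 28 -30 0"

```text
clock: 27.78
position: [457.4, -65.7, 317.7]
ee_rot: [-0.526, 0.473, 0.526, 0.473]
contact_force: [-0.0, -1.5, 0.2]
gripper_width: -0.0
```

```bash
python3 - <<'E'
from h import *
go([330,-520,340],96); go([90,-830,340],96); s=arm.read_state(); print(s['joints'])
E
```

```text
pos [457.44 -65.67 317.66] yaw 96.05 spin 0.05 dx dy dz -22.340971683343525 174.22974204182805 -438.5173419785076 F [-0.03 -1.55  0.2 ] t 27.7833 w -0.017545487564516647 q6 -0.10518027545006876
pos [457.44 -65.67 317.66] yaw 96.05 spin 0.05 dx dy dz -22.340971683343525 445.31882054318623 -721.7322983584354 F [-0.03 -1.55  0.2 ] t 27.7833 w -0.017545487564516647 q6 -0.10518027545006876
[ 0.21  0.03 -0.15  0.   -1.39 -0.11]
```

Emit:
drive_tool --pt "-4 27.6 -31 0" --pt "-4 27.6 -31 0" --pt "-4 27.6 -31 0" --pt "-4 27.6 -31 0" --pt "-4 27.6 -31 0" --pt "-4 27.6 -31 0" --pt "-4 27.6 -31 0" --pt "-4 27.6 -31 0" --pt "-4 27.6 -31 0" --pt "-4 27.6 -31 0"

```text
clock: 28.62
position: [215.0, -402.5, 358.3]
ee_rot: [0.525, -0.473, -0.525, -0.473]
contact_force: [2.1, -0.3, 0.7]
gripper_width: 0.1
```

Emit:
drive_tool --pt "0 27.6 -31 0" --pt "0 27.6 -31 0" --pt "0 27.6 -31 0" --pt "0 27.6 -31 0" --pt "0 27.6 -31 0" --pt "0 27.6 -31 0" --pt "0 27.6 -31 0" --pt "0 27.6 -31 0" --pt "0 27.6 -31 0" --pt "0 27.6 -31 0"

```text
clock: 29.45
position: [-27.0, -739.3, 357.6]
ee_rot: [-0.525, 0.473, 0.526, 0.474]
contact_force: [0.5, -1.0, 1.5]
gripper_width: 0.2
```

Emit:
drive_tool --pt "0 27.6 -31 0" --pt "0 27.6 -31 0" --pt "0 0 -40 0" --pt "0 0 -40 0" --pt "0 0 -40 0" --pt "0 0 -40 0"

```text
clock: 29.95
position: [-53.0, -881.9, 314.2]
ee_rot: [0.533, -0.486, -0.518, -0.461]
contact_force: [1.0, 0.5, 0.2]
gripper_width: 0.1
```

```bash
python3 - <<'E'
from h import *
go([-75,-813,340],96); s=arm.read_state(); print(s['joints']); print(R.from_quat(s['ee_rot']).as_matrix())
E
```

```text
pos [ -52.99 -881.94  314.16] yaw 95.95 spin -0.05 dx dy dz -25.84190343099897 14.678656593298502 70.86430500247184 F [1.01 0.46 0.16] t 29.95 w 0.12197595994466484 q6 1.553035283151673
[-1.44  0.99  1.4   0.01 -1.95  1.55]
[[-0.01 -0.99 -0.1 ]
 [-0.04 -0.1   0.99]
 [-1.    0.01 -0.04]]
```

The tool tilts at the limit, and in the wanted direction. I'll continue outward and see whether it accumulates.

Emit:
drive_tool --pt "-20 0 -36 0" --pt "-20 0 -36 0" --pt "-20 0 -36 0" --pt "-20 0 -36 0"

```text
clock: 30.28
position: [-31.6, -902.8, 351.4]
ee_rot: [0.556, -0.517, -0.491, -0.426]
contact_force: [-0.4, 0.1, 0.7]
gripper_width: 0.2
```

```bash
python3 - <<'E'
from h import *
go([0,0,0],96); s=arm.read_state(); print(s['joints']); print(R.from_quat(s['ee_rot']).as_matrix())
E
```

```text
pos [ -31.58 -902.78  351.43] yaw 96.14 spin 0.14 dx dy dz 351.4269979807523 -125.77443593813383 894.5312350278288 F [-0.41  0.09  0.71] t 30.2833 w 0.23299367863260892 q6 1.5331890234249341
[-1.41  0.95  1.41  0.04 -1.87  1.53]
[[-0.02 -0.99 -0.11]
 [-0.16 -0.1   0.98]
 [-0.99  0.03 -0.15]]
```

Emit:
drive_tool --pt "-20 0 -36 0" --pt "-20 0 -36 0" --pt "-20 0 -36 0" --pt "-20 0 -36 0" --pt "-20 0 -36 0" --pt "-20 0 -36 0" --pt "-20 0 -36 0" --pt "-20 0 -36 0"

```text
clock: 30.95
position: [4.9, -929.2, 425.0]
ee_rot: [0.592, -0.565, -0.443, -0.366]
contact_force: [0.5, -0.4, -0.1]
gripper_width: -0.0
```

```bash
python3 - <<'E'
from h import *
go([0,0,0],96); s=arm.read_state(); print(s['joints']); print(R.from_quat(s['ee_rot']).as_matrix())
E
```

```text
pos [   4.92 -929.2   425.02] yaw 96.78 spin 0.78 dx dy dz 425.0173797618914 -92.23269860567811 924.6267642682 F [ 0.52 -0.44 -0.08] t 30.95 w -0.009226733000892145 q6 1.4977445192829584
[-1.36  0.89  1.41  0.11 -1.75  1.5 ]
[[-0.03 -0.99 -0.11]
 [-0.34 -0.09  0.93]
 [-0.94  0.07 -0.34]]
```

Emit:
drive_tool --pt "-5 4 -41 0" --pt "-5 4 -41 0" --pt "-5 4 -41 0" --pt "-5 4 -41 0" --pt "-5 4 -41 0" --pt "-5 4 -41 0" --pt "-5 4 -41 0" --pt "-5 4 -41 0" --pt "-5 4 -41 0" --pt "-5 4 -41 0"

```text
clock: 31.78
position: [9.4, -1006.7, 466.8]
ee_rot: [0.632, -0.62, -0.37, -0.28]
contact_force: [-0.9, -0.4, 0.2]
gripper_width: 0.0
```

```bash
python3 - <<'E'
from h import *
go([0,0,0],96); s=arm.read_state(); print(s['joints']); print(R.from_quat(s['ee_rot']).as_matrix())
E
```

```text
pos [    9.44 -1006.7    466.77] yaw 98.45 spin 2.45 dx dy dz 466.7657757783262 -95.84313032632258 1002.1748344915181 F [-0.9  -0.36  0.17] t 31.7833 w 0.020940200749347018 q6 1.4916697540564194
[-1.35  0.9   1.41  0.17 -1.48  1.49]
[[-0.04 -0.99 -0.12]
 [-0.58 -0.07  0.81]
 [-0.82  0.1  -0.57]]
```

Tilt is now 35° towards the rack's depth direction, and it stays. I'll work out the way back to the rack front with this attitude.

```bash
cat >> h.py <<'E'
def go2(P,n=1):
    s=arm.read_state(); M=R.from_quat(s['ee_rot']).as_matrix(); d=np.asarray(P)-s['position']
    print('pos',s['position'],'d',d,'tool',M.T@d,'len',np.linalg.norm(d),'F',s['contact_force'],'t',round(s['clock'],2),'q',s['joints'],'w',s['gripper_width'])
def offs():
    M=R.from_quat(arm.read_state()['ee_rot']).as_matrix(); return M@[-34,0,-11], M@[-34,0,11], M@[-107,0,-42]
def P(rx,z): p=np.array([571.5,-18.5])+(rx+155)*np.array([.105,-.9945]); return np.array([*p,z])
E
python3 - <<'E'
from h import *
a,b,c=offs(); print('front corner',a,'low corner',b,'body corner',c)
go2([*(P(-200,0)-a)[:2],380]); print(R.from_quat(arm.read_state()['ee_rot']).as_matrix())
E
```

```text
front corner [ 2.79 10.68 33.99] low corner [ 0.14 28.57 21.47] body corner [  9.69  27.6  111.16]
pos [    9.44 -1006.7    466.77] d [ 554.54 1022.28  -86.77] tool [-543.17 -634.75  813.73] len 1166.2322444844685 F [-0.9  -0.36  0.17] t 31.78 q [-1.35  0.9   1.41  0.17 -1.48  1.49] w 0.020940200749347018
[[-0.04 -0.99 -0.12]
 [-0.58 -0.07  0.81]
 [-0.82  0.1  -0.57]]
```

Emit:
drive_tool --pt "-18.1 -21.2 27.1 0" --pt "-18.1 -21.2 27.1 0" --pt "-18.1 -21.2 27.1 0" --pt "-18.1 -21.2 27.1 0" --pt "-18.1 -21.2 27.1 0" --pt "-18.1 -21.2 27.1 0" --pt "-18.1 -21.2 27.1 0" --pt "-18.1 -21.2 27.1 0" --pt "-18.1 -21.2 27.1 0" --pt "-18.1 -21.2 27.1 0"

```text
clock: 32.62
position: [176.9, -708.2, 446.8]
ee_rot: [0.632, -0.621, -0.369, -0.281]
contact_force: [1.0, -0.8, 1.1]
gripper_width: -0.3
```

Emit:
drive_tool --pt "-18.1 -21.2 27.1 0" --pt "-18.1 -21.2 27.1 0" --pt "-18.1 -21.2 27.1 0" --pt "-18.1 -21.2 27.1 0" --pt "-18.1 -21.2 27.1 0" --pt "-18.1 -21.2 27.1 0" --pt "-18.1 -21.2 27.1 0" --pt "-18.1 -21.2 27.1 0" --pt "-18.1 -21.2 27.1 0" --pt "-18.1 -21.2 27.1 0"

```text
clock: 33.45
position: [363.1, -368.4, 418.6]
ee_rot: [0.632, -0.62, -0.369, -0.282]
contact_force: [0.9, -0.7, -0.3]
gripper_width: -0.1
```

```bash
python3 - <<'E'
from h import *
a,b,c=offs(); print('front corner',a,'low corner',b,'body corner',c)
go2([*(P(-200,0)-a)[:2],380]); print(R.from_quat(arm.read_state()['ee_rot']).as_matrix())
E
```

```text
front corner [ 2.72 10.63 34.01] low corner [ 0.14 28.54 21.5 ] body corner [  9.41  27.43 111.23]
pos [ 363.13 -368.38  418.57] d [200.93 384.01 -38.57] tool [-198.11 -230.88  311.09] len 435.11742358880963 F [ 0.86 -0.74 -0.33] t 33.45 q [-0.13 -0.06 -0.37  0.64 -1.29  0.04] w -0.05703025518165673
[[-0.04 -0.99 -0.12]
 [-0.58 -0.07  0.81]
 [-0.82  0.1  -0.57]]
```

Emit:
drive_tool --pt "-18 -21 28.3 0" --pt "-18 -21 28.3 0" --pt "-18 -21 28.3 0" --pt "-18 -21 28.3 0" --pt "-18 -21 28.3 0" --pt "-18 -21 28.3 0" --pt "-18 -21 28.3 0" --pt "-18 -21 28.3 0" --pt "-18 -21 28.3 0" --pt "-18 -21 28.3 0"

```text
clock: 34.28
position: [546.5, -19.0, 382.5]
ee_rot: [0.632, -0.62, -0.37, -0.282]
contact_force: [0.8, -0.7, 0.5]
gripper_width: -0.2
```

Emit:
drive_tool --pt "-18 -21 28.3 0" --pt "0 0 0 0"

```text
clock: 34.45
position: [567.5, 19.3, 375.8]
ee_rot: [0.633, -0.619, -0.371, -0.28]
contact_force: [0.8, 0.4, -1.1]
gripper_width: -0.0
```

```bash
python3 - <<'E'
from h import *
a,b,c=offs(); print('front corner',a,'low corner',b)
go2(P(-170,0)-a+[0,0,44+a[2]]); go2(P(-200,0)-a+[0,0,100+a[2]])
s,w=snap('wrist','w11.png')
E
```

```text
front corner [ 2.79 10.62 34.01] low corner [ 0.07 28.53 21.52]
pos [567.47  19.3  375.81] d [  -0.33  -33.49 -331.81] tool [290.27 -32.05 161.05] len 333.4971888599029 F [ 0.76  0.37 -1.08] t 34.45 q [ 0.58  0.32  0.03  0.48 -1.67 -0.51] w -0.010129126934653293
pos [567.47  19.3  375.81] d [  -3.48   -3.66 -275.81] tool [227.49 -25.33 153.96] len 275.8571055999753 F [ 0.76  0.37 -1.08] t 34.45 q [ 0.58  0.32  0.03  0.48 -1.67 -0.51] w -0.010129126934653293
```

Emit:
drive_tool --pt "20 -2 13.5 0" --pt "28.4 -3.2 19.2 0" --pt "28.4 -3.2 19.2 0" --pt "28.4 -3.2 19.2 0" --pt "28.4 -3.2 19.2 0" --pt "28.4 -3.2 19.2 0" --pt "28.4 -3.2 19.2 0" --pt "28.4 -3.2 19.2 0" --pt "8 -1 5.5 0" --pt "0 0 0 0"

```text
clock: 35.33
position: [559.4, 9.0, 102.2]
ee_rot: [0.631, -0.622, -0.371, -0.279]
contact_force: [-0.6, -0.2, 0.2]
gripper_width: 0.0
```

```bash
python3 - <<'E'
from h import *
a,b,c=offs(); print('front corner',a,'low corner',b)
for rx,z in((-150,46),(-112,46),(-81,46)): go2(P(rx,0)-a+[0,0,z+a[2]])
M=R.from_quat(arm.read_state()['ee_rot']).as_matrix(); print('10mm in:',M.T@[1.05,-9.945,0],'10mm down',M.T@[0,0,-10])
E
```

```text
front corner [ 2.98 10.66 33.98] low corner [ 0.33 28.57 21.47]
pos [559.42   8.97 102.16] d [  9.62 -43.1  -56.16] tool [ 70.19 -12.63  -4.3 ] len 71.4497756213902 F [-0.61 -0.23  0.22] t 35.33 q [ 0.56  0.5  -0.41  0.54 -1.13 -0.81] w 0.03455939732416212
pos [559.42   8.97 102.16] d [ 13.61 -80.9  -56.16] tool [ 91.8  -13.93 -35.53] len 99.41775872169109 F [-0.61 -0.23  0.22] t 35.33 q [ 0.56  0.5  -0.41  0.54 -1.13 -0.81] w 0.03455939732416212
pos [559.42   8.97 102.16] d [  16.87 -111.73  -56.16] tool [109.43 -14.99 -61.01] len 126.1805065645417 F [-0.61 -0.23  0.22] t 35.33 q [ 0.56  0.5  -0.41  0.54 -1.13 -0.81] w 0.03455939732416212
10mm in: [ 5.69 -0.34 -8.22] 10mm down [ 8.15 -1.09  5.69]
```

Emit:
drive_tool --pt "15 -3 -1 0" --pt "20 -3.6 -1.3 0" --pt "20 -3.6 -1.3 0" --pt "15 -2.4 -0.7 0" --pt "4.5 -0.3 -6.5 0" --pt "6 -0.3 -8.5 0" --pt "6 -0.3 -8.5 0" --pt "5 -0.4 -7.5 0" --pt "0 0 0 0"

```text
clock: 36.08
position: [574.7, -71.7, 48.5]
ee_rot: [0.631, -0.621, -0.37, -0.282]
contact_force: [-0.1, -0.6, 0.8]
gripper_width: -0.2
```

```bash
python3 - <<'E'
from h import *
a,b,c=offs()
for rx,z in((-112,46),(-81,46)): go2(P(rx,0)-a+[0,0,z+a[2]])
M=R.from_quat(arm.read_state()['ee_rot']).as_matrix(); print('10mm in:',M.T@[1.05,-9.945,0])
E
```

```text
pos [574.7  -71.69  48.54] d [-1.49 -0.14 -2.54] tool [2.23 1.23 1.5 ] len 2.951043455276044 F [-0.14 -0.59  0.82] t 36.08 q [ 0.41  0.55 -0.51  0.68 -0.94 -0.84] w -0.20508893984529997
pos [574.7  -71.69  48.54] d [  1.76 -30.97  -2.54] tool [ 19.79   0.12 -24.02] len 31.124110701010526 F [-0.14 -0.59  0.82] t 36.08 q [ 0.41  0.55 -0.51  0.68 -0.94 -0.84] w -0.20508893984529997
10mm in: [ 5.67 -0.36 -8.23]
```

Emit:
drive_tool --pt "2.3 0 -3.2 0" --pt "2.3 0 -3.2 0" --pt "2.3 0 -3.2 0"

```text
clock: 36.33
position: [575.6, -81.9, 47.3]
ee_rot: [0.631, -0.62, -0.371, -0.281]
contact_force: [-0.1, 0.2, 0.2]
gripper_width: 0.0
```

Emit:
drive_tool --pt "2.3 0 -3.2 0" --pt "1.7 0 -2.5 0" --pt "0 0 0 0"

```text
clock: 36.58
position: [575.6, -89.4, 46.9]
ee_rot: [0.631, -0.621, -0.371, -0.281]
contact_force: [0.3, 0.3, 0.9]
gripper_width: 0.1
```

Emit:
drive_tool --pt "1.7 0 -2.5 0" --pt "1.7 0 -2.5 0" --pt "0 0 0 0"

```text
clock: 36.83
position: [576.1, -95.3, 47.0]
ee_rot: [0.631, -0.621, -0.371, -0.281]
contact_force: [-0.1, 0.4, -0.5]
gripper_width: -0.2
```

Emit:
drive_tool --pt "1.1 0 -1.65 0" --pt "0 0 0 0"

```text
clock: 37.0
position: [576.4, -97.1, 47.1]
ee_rot: [0.631, -0.621, -0.371, -0.281]
contact_force: [0.3, 0.7, 0.1]
gripper_width: 0.1
```

Emit:
drive_tool --pt "1.1 0 -1.65 0" --pt "0 0 0 0"

```text
clock: 37.17
position: [576.9, -98.4, 47.1]
ee_rot: [0.631, -0.62, -0.371, -0.282]
contact_force: [-1.0, 2.3, 0.8]
gripper_width: -0.0
```

Emit:
drive_tool --pt "1.1 0 -1.65 0" --pt "0 0 0 0"

```text
clock: 37.33
position: [577.8, -99.4, 47.1]
ee_rot: [0.632, -0.619, -0.371, -0.282]
contact_force: [-1.3, 5.1, 0.3]
gripper_width: -0.1
```

Emit:
drive_tool --pt "1.1 0 -1.65 0" --pt "0 0 0 0"

```text
clock: 37.5
position: [578.4, -100.8, 47.1]
ee_rot: [0.632, -0.619, -0.371, -0.283]
contact_force: [-0.9, 7.2, -0.1]
gripper_width: 0.0
```

Emit:
drive_tool --pt "1.1 0 -1.65 0" --pt "0 0 0 0"

```text
clock: 37.67
position: [579.0, -102.5, 47.1]
ee_rot: [0.632, -0.618, -0.371, -0.283]
contact_force: [-0.4, 7.5, 1.1]
gripper_width: 0.0
```

Emit:
drive_tool --pt "1.1 0 -1.65 0" --pt "0 0 0 0"

```text
clock: 37.83
position: [579.1, -104.5, 47.1]
ee_rot: [0.632, -0.618, -0.371, -0.283]
contact_force: [-0.9, 7.4, 0.0]
gripper_width: -0.1
```

Emit:
drive_tool --pt "1.1 0.5 -1.65 0" --pt "0 0 0 0"

```text
clock: 38.0
position: [578.5, -106.5, 47.1]
ee_rot: [0.632, -0.619, -0.371, -0.283]
contact_force: [-1.7, 7.9, 0.2]
gripper_width: -0.1
```

Emit:
drive_tool --pt "1.1 0.5 -1.65 0" --pt "0 0 0 0"

```text
clock: 38.17
position: [578.2, -108.4, 47.1]
ee_rot: [0.632, -0.618, -0.371, -0.283]
contact_force: [-2.1, 8.0, 1.2]
gripper_width: 0.3
```

Emit:
drive_tool --pt "0.8 0.3 -1.2 0" --pt "0 0 0 0"

```text
clock: 38.33
position: [578.2, -109.6, 47.1]
ee_rot: [0.632, -0.618, -0.371, -0.283]
contact_force: [-1.2, 8.9, -0.8]
gripper_width: -0.2
```

```bash
cat >> h.py <<'E'
def leaf(f,n):
    im=cv2.imread(f); h=cv2.cvtColor(im,cv2.COLOR_BGR2HSV); out=[]
    v=np.array([.9945,.105,0])
    for sg in(1,-1):
        q=[proj(n,P(rx,z)+sg*l*v) for rx in(-148,-84) for l in(54,86) for z in(60,90)]
        (x0,y0),(x1,y1)=np.min(q,0).astype(int),np.max(q,0).astype(int)+1
        m=(h[y0:y1,x0:x1,1]<70)&(h[y0:y1,x0:x1,2]>70); y,x=np.nonzero(m)
        if len(x)>8: 
            vx,vy,_,_=cv2.fitLine(np.float32(np.c_[x,y]),cv2.DIST_HUBER,0,.01,.01).ravel(); out.append((sg,len(x),round(x.mean()+x0,2),round(y.mean()+y0,2),round(float(np.degrees(np.arctan2(vy,vx)))%180,1)))
        else: out.append((sg,len(x)))
    return out
E
python3 - <<'E'
from h import *
snap('scene','sc12.png'); snap('wrist','w12.png')
for f in('scene0','s7','sc10','sc12'): print(f,leaf('pics/'+f+'.png','scene'))
print('side'); snap('side','sd12.png')
for f in('side0','sd10','sd12'): print(f,leaf('pics/'+f+'.png','side'))
E
```

```text
scene0 [(1, 89, np.float64(235.98), np.float64(208.89), 60.7), (-1, 124, np.float64(269.75), np.float64(180.1), 24.2)]
s7 [(1, 129, np.float64(236.95), np.float64(207.12), 55.4), (-1, 53, np.float64(269.81), np.float64(184.34), 147.7)]
sc10 [(1, 95, np.float64(235.22), np.float64(208.71), 55.6), (-1, 103, np.float64(266.4), np.float64(174.83), 50.3)]
sc12 [(1, 108, np.float64(236.89), np.float64(206.55), 65.4), (-1, 384, np.float64(272.26), np.float64(176.76), 38.3)]
side
side0 [(1, 48, np.float64(282.85), np.float64(235.85), 121.4), (-1, 0)]
sd10 [(1, 52, np.float64(282.67), np.float64(236.13), 120.5), (-1, 0)]
sd12 [(1, 49, np.float64(282.86), np.float64(235.8), 121.2), (-1, 0)]
```

Emit:
drive_tool --pt "1.1 0.3 -1.65 0" --pt "0 0 0 0"

```text
clock: 38.65
position: [578.3, -111.1, 47.1]
ee_rot: [0.633, -0.618, -0.371, -0.283]
contact_force: [-1.6, 10.0, 0.7]
gripper_width: -0.7
```

Emit:
drive_tool --pt "0.6 0.1 -0.8 0" --pt "0 0 0 0"

```text
clock: 38.82
position: [578.5, -111.2, 47.1]
ee_rot: [0.633, -0.617, -0.372, -0.284]
contact_force: [-3.8, 15.4, 0.6]
gripper_width: -0.2
```

The hard stop is reached: position stalls and force rises to 15 N. I'll retreat the way I came in and check both catches.

Emit:
drive_tool --pt "-3 0 4.2 0" --pt "-6 0.3 8 0" --pt "-12 0.7 17 0" --pt "-16 1 24 0" --pt "-16 1 24 0" --pt "-27 2.5 4 0" --pt "-35 4 -18 0" --pt "-34 4 -22 0" --pt "-34 4 -22 0" --pt "-34 4 -22 0"

```text
clock: 39.65
position: [564.1, 5.8, 230.7]
ee_rot: [0.631, -0.621, -0.371, -0.28]
contact_force: [1.0, 1.3, -0.6]
gripper_width: -0.1
```

Emit:
drive_tool --pt "-5 0 35 0" --pt "-5 0 35 0" --pt "0 0 0 0" --pt "0 0 0 0"

```text
clock: 39.98
position: [556.4, 69.4, 196.5]
ee_rot: [0.631, -0.621, -0.371, -0.28]
contact_force: [0.3, 0.3, 0.7]
gripper_width: -0.1
```

```bash
python3 - <<'E'
from h import *
go2([0,0,0]); snap('scene','sc13.png'); snap('side','sd13.png'); s,w=snap('wrist','w13.png')
for f in('scene0','sc13'): print(f,leaf('pics/'+f+'.png','scene'))
for f in('side0','sd13'): print(f,leaf('pics/'+f+'.png','side'))
v=np.array([.9945,.105,0])
a=cv2.imread('pics/scene0.png').astype(int); b=cv2.imread('pics/sc13.png').astype(int)
# leaf boxes difference, and profile along rack x at z=120 (partition), lat 0 and rim lat +-50 z=90
for sg in(1,-1):
    q=[proj('scene',P(rx,z)+sg*l*v) for rx in(-148,-84) for l in(54,86) for z in(60,90)]
    (x0,y0),(x1,y1)=np.min(q,0).astype(int),np.max(q,0).astype(int)+1
    print('box',x0,y0,x1,y1,'mean diff',np.abs(a-b)[y0:y1,x0:x1].mean())
    print('wrist px free/hinge closed',[proj('wrist',P(rx,86)+sg*l*v,s) for rx,l in((-85,59),(-145,77),(-85,65))])
im=w.astype(int)
for sg,z in((30,60),(-30,60)):
    print(sg,[(rx,w[tuple(np.clip(np.round(proj('wrist',P(rx,z)+sg*v,s)).astype(int)[::-1],0,[419,559]))].tolist()) for rx in range(-150,-70,6)])
E
```

```text
pos [556.4   69.35 196.48] d [-556.4   -69.35 -196.48] tool [226.07 535.56 122.72] len 594.133652212798 F [0.3  0.3  0.71] t 39.98 q [ 0.66  0.43 -0.23  0.45 -1.37 -0.75] w -0.11301402447102635
scene0 [(1, 89, np.float64(235.98), np.float64(208.89), 60.7), (-1, 124, np.float64(269.75), np.float64(180.1), 24.2)]
sc13 [(1, 94, np.float64(235.78), np.float64(208.64), 60.0), (-1, 121, np.float64(269.69), np.float64(180.04), 22.1)]
side0 [(1, 48, np.float64(282.85), np.float64(235.85), 121.4), (-1, 0)]
sd13 [(1, 48, np.float64(282.85), np.float64(235.98), 121.3), (-1, 0)]
box 225 195 250 221 mean diff 3.003076923076923
wrist px free/hinge closed [array([191.39,  99.79]), array([167.02, 160.46]), array([184.58,  99.57])]
box 259 168 283 193 mean diff 3.2127777777777777
wrist px free/hinge closed [array([320.  , 103.92]), array([344.1 , 162.95]), array([326.28, 104.13])]
30 [(-150, [191, 130, 83]), (-144, [190, 130, 84]), (-138, [189, 130, 85]), (-132, [189, 127, 82]), (-126, [189, 126, 82]), (-120, [190, 128, 85]), (-114, [189, 128, 83]), (-108, [189, 127, 85]), (-102, [184, 127, 84]), (-96, [178, 119, 80]), (-90, [175, 118, 79]), (-84, [166, 140, 102]), (-78, [159, 129, 91]), (-72, [142, 115, 82])]
-30 [(-150, [197, 131, 85]), (-144, [200, 133, 88]), (-138, [201, 136, 89]), (-132, [199, 132, 85]), (-126, [189, 127, 82]), (-120, [192, 131, 85]), (-114, [191, 129, 84]), (-108, [190, 128, 84]), (-102, [180, 120, 77]), (-96, [188, 125, 84]), (-90, [184, 126, 81]), (-84, [167, 135, 97]), (-78, [157, 127, 93]), (-72, [150, 121, 87])]
```

```bash
python3 - <<'E'
from h import *
w=cv2.imread('pics/w13.png'); h=cv2.cvtColor(w,cv2.COLOR_BGR2HSV)
for r in range(104,164,8):
    row=(h[r,:,1]<75)&(h[r,:,2]>60)
    L=np.nonzero(row[150:215])[0]+150; Rr=np.nonzero(row[298:362])[0]+298
    print(r,(L.min(),L.max()) if len(L) else None,(Rr.min(),Rr.max()) if len(Rr) else None)
for f in('scene0','sc13'):
    im=cv2.cvtColor(cv2.imread('pics/%s.png'%f),cv2.COLOR_BGR2HSV)[168:193,259:284]
    m=(im[:,:,1]<70)&(im[:,:,2]>70); print(f); print('\n'.join(''.join('#' if k else '.' for k in r) for r in m))
E
```

```text
104 (np.int64(184), np.int64(191)) (np.int64(320), np.int64(324))
112 (np.int64(181), np.int64(193)) (np.int64(317), np.int64(328))
120 (np.int64(177), np.int64(191)) (np.int64(316), np.int64(330))
128 (np.int64(174), np.int64(188)) (np.int64(319), np.int64(334))
136 (np.int64(171), np.int64(185)) (np.int64(323), np.int64(337))
144 (np.int64(168), np.int64(181)) (np.int64(325), np.int64(341))
152 (np.int64(164), np.int64(179)) (np.int64(329), np.int64(344))
160 (np.int64(159), np.int64(175)) (np.int64(332), np.int64(350))
scene0
.........................
.........................
.........................
.........................
.........................
.........................
..##.....................
.#####...................
..#######................
..##########.............
..############...........
..###############........
...################......
....##################...
.......###############...
..........##########.....
.............#######.....
................###.#....
..................#......
...................##....
.........................
.........................
.........................
.........................
.........................
sc13
.........................
.........................
.........................
.........................
.........................
.........................
..##.....................
..####...................
..#######................
..##########.............
..############...........
..###############........
...################......
....##################...
.......###############...
..........##########.....
.............#######.....
................###......
..................#......
....................#....
.........................
.........................
.........................
.........................
.........................
```

Both leaves now match their sprung-in shape from the first image, and they are symmetric in the wrist view. The tray's end sits just behind them. I'm handing the job in.

```bash
python3 - <<'E'
from h import *
a=cv2.imread('pics/scene0.png').astype(int); b=cv2.imread('pics/sc13.png').astype(int)
for n,q in dict(jar=(213,245),bowl=(298,160),hammer=(270,312),pink=(296,233),mug=(187,120),bottle=(162,135),stack=(353,335),brick=(462,288)).items():
    x,y=q; print(n,np.abs(a-b)[y-8:y+8,x-8:x+8].mean().round(1),end='; ')
s=arm.read_state(); print(s['clock'],s['contact_force']); print(arm.job_done())
E
```

```text
jar 0.4; bowl 0.4; hammer 0.4; pink 40.2; mug 0.4; bottle 0.4; stack 0.3; brick 0.4; 40.1333 [-0.12  0.39  0.19]
the job is handed in; nothing more can be done
None
```

The tray is in the lower bay, pushed to the buffer's hard stop, and both catches have closed behind it. I handed the job in at 40 s with the robot touching nothing.

**What I did**
- **First grip:** it closed on air, because the fingertips sit about 34 mm (shut) to 47 mm (open) above the reported TCP. I gripped the partition lower and lifted; the reading was 5 N.
- **Insertion:** I carried the tray level to the sill, slid it in, and regripped near its outer end to slide it further.
- **Last stretch:** a vertical gripper could not finish the push, because its knuckle met the rack's front. I used the arm's reach limit to get a 35° forward tilt. Then I pushed with the shut fingertips until the buffer stopped at 15 N.

**Last checks**
- **Catches:** both leaves match their sprung-in shape from the first image. In the wrist picture they are symmetric.
- **Tray position:** its outer end shows between rack x = -90 and -84, so it is consistent with latched but only to that precision.
- **Bystanders:** jar, bowl, hammer, mug, bottle, tile stack and brick are unchanged in the image.

**Failed or unconfirmed**
- **40 N limit:** the vertical push pressed with about 42 N horizontally (44 N in all) for one reading, most likely the front finger's knuckle on the rack's front. I backed off at once, but if that counts as arm or gripper body it is over the limit.
- **Pink look-alike tile:** its patch of the image differs from the first picture. The arm was near it, so I think it was hidden or in shadow, but I did not confirm that.
- **Tiles:** all four showed in the tray in my last close view before the regrip. After that I saw only parts of the tray, and I could not see into the bay after latching.

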